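Pack the drive kit: free the wedged gearmotors and lay the wheels hub up

TASK

Pack the drive kit for the robot club: pull every gearmotor that is wedged in the corners of the orange bin free and stand it upright, shaft up, on the grey floor of the kit tray's bay, and lay every wheel from the wheel stand flat in a round pocket of the tray with its brass hub boss facing up. One wheel to a pocket, in any order; let go of everything and do not push the other things on the bench about.

Things in the scene. Friction and masses are not known exactly. Their poses are not given: they have to be found in the camera images.
- motor1: gearmotor: plain cylinder 42 mm diameter x 120 mm, black encoder cap at one end, dark can, bright ribbed gearbox at the other, where an 8 mm shaft sticks out 22 mm; 0.26 to 0.46 kg. Origin: centre of the flat cap end; z along the motor towards the shaft (gearbox face z = 120 mm). Starts leaning about 40 degrees from upright, cap end down, in a corner compartment of the bin. May be absent
- motor2: gearmotor, the same as motor1 in size, axes and start, in another corner compartment. May be absent
- motor3: gearmotor, the same as motor1 in size, axes and start, in another corner compartment. May be absent
- motor4: gearmotor, the same as motor1 in size, axes and start, in another corner compartment. May be absent
- wheel1: robot wheel: black tread 62 mm diameter x 30 mm wide; one face has a yellow hub and a brass boss (20 mm diameter) sticking out 9 mm, the other is flat and grey; soft tyre, hardly rolls; 0.07 to 0.12 kg. Origin: centre of the tread; z along the axle, out of the boss side (boss tip z = 24 mm, flat face z = -15 mm). Starts on its tread in a cradle, boss to either side. May be absent
- wheel2: robot wheel, the same as wheel1 in size and axes. May be absent
- wheel3: robot wheel, the same as wheel1 in size and axes. May be absent
- bin: orange bin, fixed, 186 (its x) x 174 (y) x 62 mm, walls and floor 4 mm. Origin: centre of underside. Walls at y = 0 and x = +-40 mm make 6 compartments; the corner ones (centred at x = +-65 mm, 47 mm wide, 81 mm long in y) are too short for a motor: its foot is wedged against the wall at y = 0, its gearbox end sticks out some 40 mm over the outer wall in y. Brackets lie in the middle ones
- tray: blue kit tray, fixed to the bench, 176 mm along its x by 296 mm along its y. Origin: centre of its underside; its -x half holds the 3 pockets (centres at x = -44 mm, y = -94, 0, 94 mm; top surface 12 mm above the bench), its +x half the grey-floored motor bay (centre at x = 44 mm)
- pocket1 (a point): centre of the floor of round wheel pocket 1 in the tray: 76 mm diameter, 5 mm deep, floor 7 mm above the bench; the pockets are 94 mm apart along the tray's y. A wheel seated boss up has its origin 15 mm above this point; axes as the tray's
- pocket2 (a point): centre of the floor of round wheel pocket 2 in the tray: 76 mm diameter, 5 mm deep, floor 7 mm above the bench; the pockets are 94 mm apart along the tray's y. A wheel seated boss up has its origin 15 mm above this point; axes as the tray's
- pocket3 (a point): centre of the floor of round wheel pocket 3 in the tray: 76 mm diameter, 5 mm deep, floor 7 mm above the bench; the pockets are 94 mm apart along the tray's y. A wheel seated boss up has its origin 15 mm above this point; axes as the tray's
- bay (a point): centre of the floor of the tray's motor bay, 12 mm above the bench; flat, 76 mm (tray x) by 284 mm (tray y) inside a rim 6 mm high and 6 mm thick; axes as the tray's
- stand: plywood wheel stand, fixed, 350 (its x) x 66 (y) mm, base 6 mm thick. Origin: centre of underside. Three cradles at x = -132, 0, 132 mm, each with cheeks 12 mm high (over the base) 34 mm apart in y and 9 mm high stops 25 mm either side in x; a wheel stands in one with its axle along the stand's y, its centre 37 mm above the bench
- pliers: pliers lying flat, orange handles, 165 mm; a bystander, to be left alone
- wrench: steel wrench, 160 mm; a bystander, to be left alone
- spraycan: red spray can, 52 mm diameter, 170 mm tall, upright; origin under its centre; a bystander, to be left alone
- multimeter: yellow multimeter lying flat, 150 x 75 x 34 mm; a bystander, to be left alone
- tape_roll: green roll of tape lying flat, 84 mm diameter, 24 mm high; a bystander, to be left alone
- box_of_screws: small carton, 70 x 50 x 30 mm; a bystander, to be left alone
- bracket1: aluminium angle bracket, 50 x 40 x 34 mm, in a middle compartment of the bin; a bystander, to be left alone
- bracket2: aluminium angle bracket, 50 x 40 x 34 mm, in the other middle compartment of the bin; a bystander, to be left alone
There are look-alikes about, which are no part of the job. What is shaped like the wheel2 but purple or red is not meant.

How it is judged:
By the outcome, as a careful person would: the job done as asked, in the order asked, and still so for the second after the job is handed in, with the robot touching nothing.
Of motor1, motor2, motor3, motor4 only 2 to 3 are there at a start; the rules pass over those that are not, and their reading is None.
Of wheel1, wheel2, wheel3 only 2 to 3 are there at a start; the rules pass over those that are not, and their reading is None.
At some moment in a run one of wheel1, wheel2, wheel3 may be knocked a few centimetres aside while the robot is not near it.
It also fails if it takes over 210 s, if anything falls off the work surface, if the arm or the gripper's body presses on something with over 40 N, if the wrist force passes 120 N, or if a joint passes its speed limit or range.

ROBOT

A 6-joint arm with a two-finger parallel gripper is mounted at the origin on the work surface. World frame = base frame: x ahead of the robot, y to its left, z up, the work surface at z = 0. Lengths are in m, angles in rad, forces in N, time in s.
With the tool pointing down it reaches from about 0.425 to 0.95 m from the base axis. Payload 3.5 kg.
Tool frame: the origin (TCP) lies midway between the tips of the shut fingers; the grasp point (between the pads) lies 19 mm behind it; z points along the fingers, y is the line along which they close (so a half turn about z gives the same grasp; the last joint's range is limited). The gripper opens to 85 mm and grips with 20 to 120 N. Pads are 22 mm wide; open, the fingers measure 114 mm over their backs; the gripper's body (76 mm by 85 mm) begins 54 mm behind the grasp point. The pads swing forward as they close: fully open they stand 13 mm farther back than shut.
Start: joints at [-1.257, 0.286, 1.577, -0, 1.279, -0.15], TCP at [0.302, -0.604, 0.231] pointing down, gripper open.
Joint ranges: [-2.77, 2.77], [-0.9, 2.22], [0.21, 2.48], [-1.53, 4.67], [0.24, 2.81], [-2.84, 2.84]. Speed limits (rad/s): [2.79, 2.79, 3.14, 3.14, 3.14, 3.14].

INTERFACE

Orientations are given as a unit quaternion [x, y, z, w].
In Python, from plant import ctrl gives the robot as it stands.
- The arm moves only by the tool send_rows, never from a script. Its argument "series" is a list that holds one entry, the list of rows, each a list of 7 numbers: the shift along the tool's x, y, z in cm, then the turn, a rotation vector about the tool's x, y, z in rad, then the opening, from -1 (shut) to 1 (fully open). In form: [[[x, y, z, rx, ry, rz, jaw], ...]]. A call has 1 to 10 rows; each row shifts and turns the commanded pose from where the row before left it, along the tool's axes as they then stand; what a row does not reach is not made up. A row lasts 1/8 s, in which the tool goes at most 62.5 mm and 10.7 degrees, less where a joint would pass 70% of its speed; a pose out of reach is approached as far as the arm can. A call is refused whole if a number of a shift passes 6.25 or a number of a turn 0.188, either way. A call with a gripper value outside its range is refused whole. The fingers move at their own pace and stop on an object; "force" is the grip in N (left out, the last holds). Time passes only in rows, so rows that do not move let the fingers close. It gives the time, the measured TCP pose, the force, the opening and the grip force at its end, in the units of the state.
- ctrl.get_state(): the state, without advancing time (a new reading comes with each control period).
- ctrl.read_camera(name): name is "scene" or "top" or "wrist"; returns a dict with "img" (420x560x3 uint8, red, green, blue), "fx", "fy", "cx", "cy" (pixels), "R" (3x3) and "t" (3): a world point X has camera coordinates R X + t; the wrist camera has in their place "hand_eye" (4x4, takes a point from camera to tool coordinates, whose origin is the TCP and whose axes are the flange's). Camera axes: x right, y down, z forward; pixel columns grow to the right and rows downward; lengths in m; the calibration is good to about 2 mm. A picture is of the moment at which its call begins: read the wrist's pose just before it. There is no depth.
- ctrl.sign_off(): hands the job in; it is judged then, once.
The state is a dict: "time": time; "qpos": joint angles; "dq": joint speeds; "joint_efforts": joint torques, N m; "eef_pos": TCP position; "tcp_rot": TCP orientation; "contact_force": force on the tool from outside, world axes, zero at the start; "wrist_torque": the same for the moment, N m; "opening": opening from 0.0 (shut) to 1.0 (fully open); "finger_force": force on a finger pad.
Only numpy, scipy, OpenCV 4.12 (cv2) and the standard library are available. Lean on these libraries where they do the work, as an engineer would, in place of code of your own. Each camera call takes 0.05 s, during which the arm holds its last target. There are 200 camera calls.

## Working session

There is one attempt and no reset: what is moved stays moved. The work goes in short steps, Python scripts to look and compute and a tool call to move; the robot and the scene stay as the last step left them, time stands still between calls to the robot, and variables do not carry over. Pictures are saved under pics/ and viewed, at most 14 in all, crops included, and the job is handed in when it is done.

Besides the shell and the picture viewer there is one more tool, called by a JSON object that holds its "method" and its "body". send_rows: Moves the arm, as the interface text tells. Its arguments: {"type":"object","properties":{"series":{"type":"array"},"force":{"type":"number"}},"required":["series"]}

```bash
ls; mkdir -p pics
cat > h.py <<'E'
import numpy as np, cv2
from plant import ctrl
from scipy.spatial.transform import Rotation as Ro
def ray(c,u,v):
    d=np.array([(u-c['cx'])/c['fx'],(v-c['cy'])/c['fy'],1.]); R=np.array(c['R']);t=np.array(c['t'])
    return -R.T@t, R.T@d
def onz(c,u,v,z):
    o,d=ray(c,u,v); return o+d*(z-o[2])/d[2]
def proj(c,X):
    p=np.array(c['R'])@np.array(X)+np.array(c['t']); return np.array([c['fx']*p[0]/p[2]+c['cx'],c['fy']*p[1]/p[2]+c['cy']])
def save(c,n,box=None,s=1):
    im=c['img'][:,:,::-1]
    if box: im=im[box[1]:box[3],box[0]:box[2]]
    cv2.imwrite('pics/'+n,cv2.resize(im,None,fx=s,fy=s,interpolation=cv2.INTER_CUBIC))
E
python3 - <<'E'
from h import *
import pickle
s=ctrl.get_state();print(s)
C={n:ctrl.read_camera(n) for n in('scene','top')}
pickle.dump(C,open('c0.pkl','wb'))
for n in C:
    c=C[n];save(c,n+'0.png',s=1.42);print(n,c['fx'],c['fy'],c['cx'],c['cy'],ray(c,c['cx'],c['cy']))
E
```

```text
pics
{'time': 0.0, 'qpos': array([-1.25702237e+00,  2.87197791e-01,  1.57819435e+00,  3.13715073e-05,
        1.27856590e+00, -1.50010049e-01]), 'dq': array([-0.0010895 , -0.00071381, -0.00110092,  0.00137924, -0.00117089,
       -0.0007268 ]), 'joint_efforts': array([-3.69330692e-04, -4.05986738e+01, -2.92624390e+01, -2.32682041e-04,
        5.69376047e-03, -1.14313917e-05]), 'eef_pos': array([ 0.30177417, -0.6030533 ,  0.22991635]), 'tcp_rot': array([ 9.73233681e-01,  2.29814717e-01, -8.17681586e-05, -1.17996096e-03]), 'contact_force': array([-0.10563041,  0.10560213, -0.46819057]), 'wrist_torque': array([-0.08441738, -0.01108504, -0.00330764]), 'finger_force': 0.0, 'opening': 1.0002034428951438}
scene 412.96303909242346 412.96303909242346 280.9380153436234 204.8249385701748 (array([ 0.8877702 , -0.58817974,  0.67731526]), array([-0.35156405,  0.67009923, -0.65373523]))
top 503.3551627115435 503.3551627115435 288.7269878785592 207.18270741718354 (array([0.30988441, 0.04458234, 1.26836707]), array([ 0.21812526,  0.01817303, -0.97575156]))
```

View pics/top0.png

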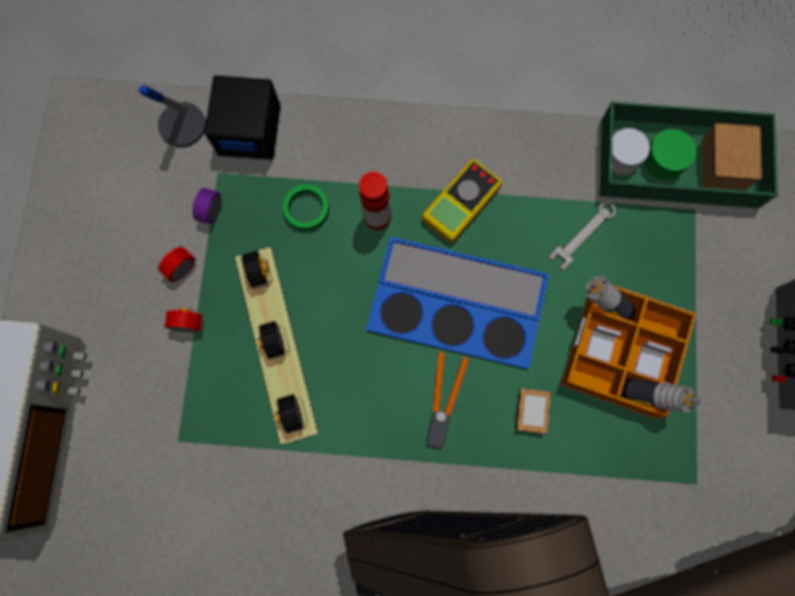

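View pics/scene0.png

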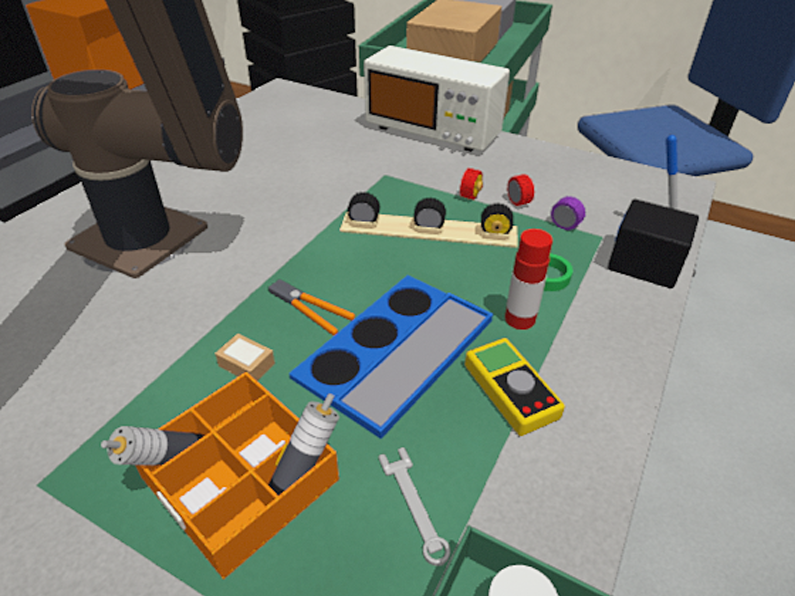

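Run:
```python
from h import *
import pickle
C=pickle.load(open('c0.pkl','rb'))
save(C['top'],'A.png',(255,162,495,302),3.3)
rs=lambda im,s:cv2.resize(im[:,:,::-1],None,fx=s,fy=s,interpolation=cv2.INTER_CUBIC)
o=np.zeros((600,800,3),np.uint8)
a=rs(C['top']['img'][168:318,162:226],4); o[:a.shape[0],:a.shape[1]]=a
b=rs(C['scene']['img'][255:410,65:245],3); o[:b.shape[0],258:258+b.shape[1]]=b
cv2.imwrite('pics/B.png',o)
```

```text
(no output)
```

View pics/A.png

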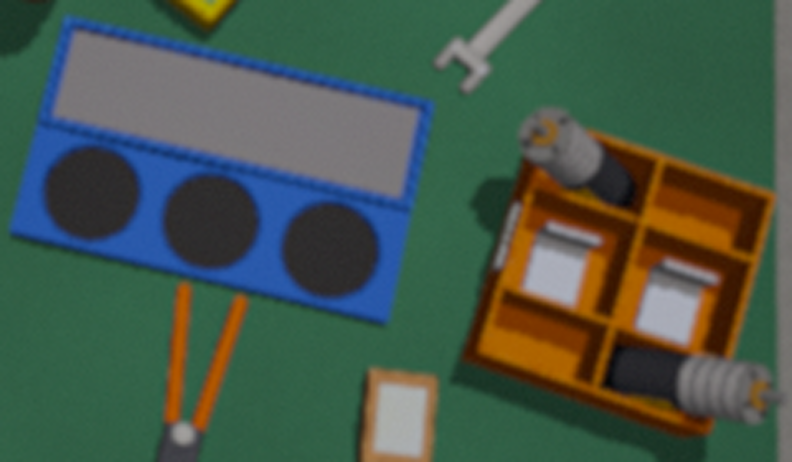

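View pics/B.png

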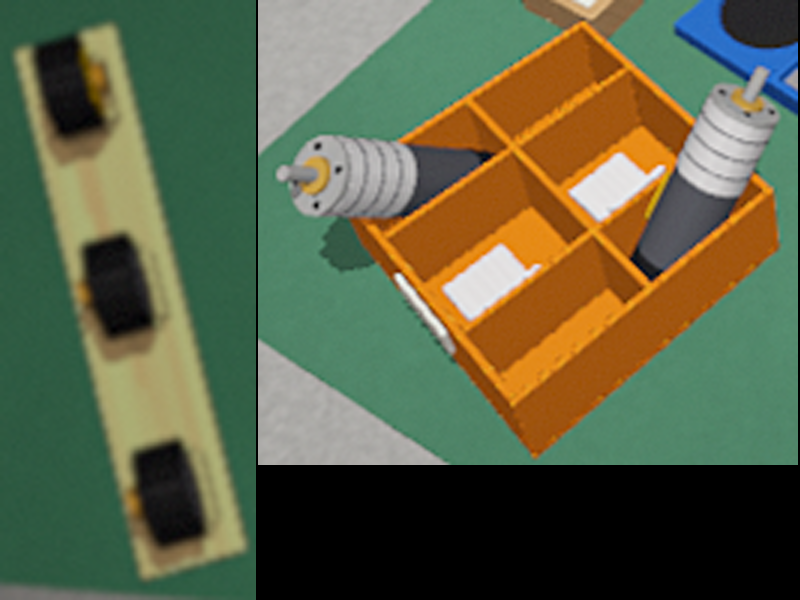

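```bash
cat > m.py <<'E'
from h import *
import pickle
from scipy.optimize import least_squares
C=pickle.load(open('c0.pkl','rb'));T,S=C['top'],C['scene']
tA=lambda u,v:(T,(u/3.3+255-.35,v/3.3+162-.35)); tB=lambda u,v:(T,(u/4+162-.4,v/4+168-.4)); sB=lambda u,v:(S,((u-258)/3+65-.33,v/3+255-.33))
def fit(obs,x0):
    def W(p,b): c,s=np.cos(p[2]),np.sin(p[2]); return np.array([p[0]+c*b[0]-s*b[1],p[1]+s*b[0]+c*b[1],b[2]])
    f=lambda p:np.concatenate([proj(o[0],W(p,np.array(b)/1000))-o[1] for o,b in obs])
    r=least_squares(f,x0,loss='soft_l1'); return r.x,r.fun.reshape(-1,2).round(1)
bin_=[(sB(583,22),(-93,87,62)),(sB(772,188),(93,87,62)),(sB(515,402),(93,-87,62)),(sB(515,148),(-40,0,62)),(sB(592,232),(40,0,62)),(sB(655,285),(93,0,62)),(sB(470,98),(-93,0,62)),(sB(630,70),(-40,87,62)),(tA(773,193),(93,-87,62)),(tA(660,160),(93,0,62)),(tA(638,235),(40,0,62)),(tA(612,325),(-40,0,62))]
tray=[(tA(65,18),(88,148,18)),(tA(433,102),(88,-148,18)),(tA(385,322),(-88,-148,8)),(tA(12,235),(-88,148,8)),(tA(92,193),(-44,94,12)),(tA(211,221),(-44,0,12)),(tA(330,250),(-44,-94,12))]
st=[(tB(15,48),(175,33,6)),(tB(113,22),(175,-33,6)),(tB(245,550),(-175,-33,6)),(tB(142,578),(-175,33,6))]
for n,o in(('bin',bin_),('tray',tray),('stand',st)):
    p,e=fit(o,[.4,0,-.2]);print(n,p.round(4),np.degrees(p[2]).round(1),e.tolist())
    if n=='stand':
        for x in(132,0,-132):
            c,s=np.cos(p[2]),np.sin(p[2]);X=[p[0]+c*x/1e3,p[1]+s*x/1e3,.037];q=proj(T,X);print(np.round(X,3),((q-[162,168])*4).round())
def tri(a,b):
    A=[];B=[]
    for c,q in(a,b):
        o,d=ray(c,*q);d/=np.linalg.norm(d);P=np.eye(3)-np.outer(d,d);A.append(P);B.append(P@o)
    X=np.linalg.lstsq(np.vstack(A),np.hstack(B),rcond=None)[0];return X.round(4),[ (proj(c,X)-q).round(1) for c,q in(a,b)]
print('A face',tri(sB(748,98),tA(545,132)));print('A tip',tri(sB(763,72),tA(545,122)))
print('B face',tri(sB(318,174),tA(758,392)));print('B tip',tri(sB(283,173),tA(780,399)))
E
python3 m.py
```

```text
bin [ 0.5187 -0.3166 -0.2576] -14.8 [[-0.4, -1.3], [0.7, -0.4], [-0.1, 0.6], [-0.5, -0.9], [0.9, -1.5], [-0.4, 0.8], [-1.9, -0.8], [0.6, -2.6], [0.7, 0.2], [0.5, -1.3], [1.4, -4.0], [0.4, -0.3]]
tray [ 0.5841 -0.0183 -0.1526] -8.7 [[-0.3, -0.4], [0.4, -0.2], [0.8, 0.3], [-0.6, -0.4], [-0.1, 0.3], [-0.1, 0.3], [0.1, 0.0]]
stand [0.4861 0.3018 0.3576] 20.5 [[-0.0, 0.3], [0.2, 0.2], [0.1, -0.5], [-0.2, -0.0]]
[0.61  0.348 0.037] [68. 84.]
[0.486 0.302 0.037] [116. 283.]
[0.362 0.256 0.037] [167. 490.]
A face (array([ 0.6069, -0.2411,  0.112 ]), [array([-0.,  0.]), array([-0., -0.])])
A tip (array([ 0.6113, -0.2348,  0.1302]), [array([-1.5,  0.3]), array([-0.7, -0.9])])
B face (array([ 0.4341, -0.3928,  0.1107]), [array([ 0.1, -0. ]), array([0., 0.])])
B tip (array([ 0.4285, -0.4044,  0.1228]), [array([ 1. , -0.2]), array([0.6, 0.4])])
```

```bash
cat > p.py <<'E'
from h import *
import json,sys
def log(s):
    open('log.txt','a').write(json.dumps([list(s['qpos']),list(s['eef_pos']),list(s['tcp_rot'])])+'\n')
def Rw(z,y):  # tool frame from z dir and closing dir
    z=np.array(z,float);z/=np.linalg.norm(z);y=np.array(y,float);y-=z*(y@z);y/=np.linalg.norm(y)
    return np.c_[np.cross(y,z),y,z]
def near(R0,R):  # choose half turn closest
    R2=R@np.diag([-1,-1,1]); return min((R,R2),key=lambda M:Ro.from_matrix(R0.T@M).magnitude())
def plan(p0,R0,p1,R1,jaw,N=None):
    p1=np.array(p1,float);w=Ro.from_matrix(R0.T@R1).as_rotvec();n=int(np.ceil(max(np.linalg.norm(p1-p0)/.06,np.linalg.norm(w)/.18,1)))
    N=N or n;R=R0;rows=[]
    for i in range(N):
        rows.append(np.r_[R.T@(p1-p0)/N*100,w/N].round(3).tolist()+[jaw]);R=R@Ro.from_rotvec(w/N).as_matrix()
    print(N,'rows');[print(r) for r in rows] if np.linalg.norm(w)>.01 and np.linalg.norm(p1-p0)>.002 else print(rows[0],'x',N)
    return p1,R1
def cur():
    s=ctrl.get_state();log(s);R=Ro.from_quat(s['tcp_rot']).as_matrix()
    print('t',s['time'],'p',s['eef_pos'].round(4),'z',R[:,2].round(3),'y',R[:,1].round(3),'q',s['qpos'].round(2),'op',round(s['opening'],3),'F',s['contact_force'].round(1))
    return s['eef_pos'],R
# scene: (x,y,yaw)
def fr(P,b): c,s=np.cos(P[2]),np.sin(P[2]);b=np.array(b)/1e3; return np.array([P[0]+c*b[0]-s*b[1],P[1]+s*b[0]+c*b[1],b[2]])
BIN=(.5187,-.3166,-.2576);TRAY=(.5841,-.0183,-.1526);ST=(.4861,.3018,.3576)
ex=lambda P:np.array([np.cos(P[2]),np.sin(P[2]),0]); ey=lambda P:np.array([-np.sin(P[2]),np.cos(P[2]),0])
up=np.array([0,0,1.])
E
python3 - <<'E'
from p import *
p,R=cur()
p,R=plan(p,R,[.30,-.52,.40],R,1)
p,R=plan(p,R,[.48,.08,.40],near(R,Rw(-up,ex(ST))),1)
E
```

```text
t 0.1 p [ 0.3018 -0.6031  0.2301] z [-0.001  0.002 -1.   ] y [ 0.447 -0.894 -0.002] q [-1.26  0.29  1.58  0.    1.28 -0.15] op 1.006 F [-0.2  0.2 -0.6]
4 rows
[0.891, -1.887, -4.244, 0.0, 0.0, 0.0, 1] x 4
11 rows
[3.904, -4.146, 0.01, -0.0, -0.0, -0.133, 1]
[4.42, -3.591, 0.009, -0.0, -0.0, -0.133, 1]
[4.857, -2.973, 0.008, -0.0, -0.0, -0.133, 1]
[5.209, -2.302, 0.007, -0.0, -0.0, -0.133, 1]
[5.468, -1.59, 0.005, -0.0, -0.0, -0.133, 1]
[5.631, -0.85, 0.004, -0.0, -0.0, -0.133, 1]
[5.694, -0.095, 0.003, -0.0, -0.0, -0.133, 1]
[5.656, 0.662, 0.002, -0.0, -0.0, -0.133, 1]
[5.518, 1.407, 0.002, -0.0, -0.0, -0.133, 1]
[5.283, 2.127, 0.001, -0.0, -0.0, -0.133, 1]
[4.953, 2.809, 0.0, -0.0, -0.0, -0.133, 1]
```

{"method": "send_rows", "body": {"series": [[[0.9, -1.9, -4.2, 0, 0, 0, 1], [0.9, -1.9, -4.2, 0, 0, 0, 1], [0.9, -1.9, -4.2, 0, 0, 0, 1], [0.9, -1.9, -4.2, 0, 0, 0, 1], [3.9, -4.1, 0, 0, 0, -0.133, 1], [4.4, -3.6, 0, 0, 0, -0.133, 1], [4.9, -3.0, 0, 0, 0, -0.133, 1], [5.2, -2.3, 0, 0, 0, -0.133, 1], [5.5, -1.6, 0, 0, 0, -0.133, 1], [5.6, -0.85, 0, 0, 0, -0.133, 1]]]}}

```text
time: 1.35
eef_pos: [0.3985, -0.1904, 0.3989]
tcp_rot: [0.806, 0.591, 0.0, -0.0]
contact_force: [1.3, 0.2, -0.6]
opening: 1.001
finger_force: 0.0
```

{"method": "send_rows", "body": {"series": [[[5.7, -0.1, 0, 0, 0, -0.133, 1], [5.7, 0.7, 0, 0, 0, -0.133, 1], [5.5, 1.4, 0, 0, 0, -0.133, 1], [5.3, 2.1, 0, 0, 0, -0.133, 1], [5.0, 2.8, 0, 0, 0, -0.133, 1]]]}}

```text
time: 1.98
eef_pos: [0.4805, 0.083, 0.3989]
tcp_rot: [0.569, 0.822, -0.0, -0.0]
contact_force: [-0.0, -1.2, 0.6]
opening: 1.002
finger_force: 0.0
```

```bash
cat > k.py <<'E'
from p import *
from scipy.optimize import least_squares
def fk(q,g):
    H,a,L1,e,L2,Lt=g
    r=Ro.from_euler
    A=r('z',q[0]);B=A*r('y',q[1]);Cc=B*r('y',q[2]);W=Cc*r('z',q[3])*r('y',q[4])*r('z',q[5])
    p=A.apply([a,0,H])+B.apply([0,0,L1])+Cc.apply([e,0,L2])+W.apply([0,0,Lt]); return p,(W*r('z',np.pi/2)).as_matrix()
LO=np.array([-2.77,-.9,.21,-1.53,.24,-2.84]);HI=np.array([2.77,2.22,2.48,4.67,2.81,2.84])
def ik(p,R,g,q0):
    best=None
    for k in range(8):
        rng=np.random.default_rng(k)
        s=np.clip(q0+(rng.normal(0,.5*(k>0),6)),LO+.02,HI-.02)
        def f(q):
            pp,RR=fk(q,g);return np.r_[(pp-p)*5,Ro.from_matrix(R.T@RR).as_rotvec()]
        o=least_squares(f,s,bounds=(LO,HI),max_nfev=100)
        if o.cost<1e-6 and (best is None or abs(o.x-q0).max()<abs(best-q0).max()):best=o.x
    return best
E
python3 - <<'E'
from k import *
p,R=cur()
D=[json.loads(l) for l in open('log.txt')]
for d in D: print(Ro.from_matrix(fk(d[0],[0]*6)[1].T@Ro.from_quat(d[2]).as_matrix()).as_rotvec().round(3))
f=lambda g:np.concatenate([fk(d[0],g)[0]-d[1] for d in D])
o=least_squares(lambda g:np.r_[f(g),1e-4*(g-[.3,0,.4,0,.4,.25])],[.3,0,.4,0,.4,.25]);print(o.x.round(3),f(o.x).round(4))
E
```

```text
t 1.975 p [0.4805 0.083  0.3989] z [-0. -0. -1.] y [ 0.936  0.353 -0.   ] q [-0.04 -0.22  1.79 -0.    1.56 -0.4 ] op 1.002 F [-0.  -1.2  0.6]
[-0.  0.  0.]
[-0.  0. -0.]
[-272.322    0.962   50.511   88.749   10.943 -312.216] [-0.1015 -0.0329  0.     -0.0015 -0.0402  0.    ]
```

```bash
sed -i 's/H,a,L1,e,L2,Lt=g/H,a,L1,e,L2,Lt,d=g/; s/A.apply(\[a,0,H\])/A.apply([a,d,H])/; s/\[0\]\*6/[0]*7/' k.py
cat >> k.py <<'E'
def fitg():
    D=[json.loads(l) for l in open('log.txt')]
    f=lambda g:np.concatenate([fk(d[0],g)[0]-d[1] for d in D]);g0=np.array([.3,0,.4,0,.4,.25,.1])
    o=least_squares(lambda g:np.r_[f(g),1e-3*(g-g0)],g0);print('g',o.x.round(3),abs(f(o.x)).max().round(4));return o.x
def ikx(p,R,g,q0):
    for Rr in (R,R@np.diag([-1,-1,1])):
        q=ik(np.array(p),Rr,g,q0); print('ik',None if q is None else q.round(2))
E
cat > w.py <<'E'
from k import *
# wheel: centre c, boss dir b, pick tilt th(from vertical), d = centre distance behind actual tip; tip back-off e
def pick(c,b,th=50,d=.008,e=.007):
    z=-b*np.sin(np.radians(th))-up*np.cos(np.radians(th)); R=Rw(z,np.cross(up,b)); return c+z*(d+e),R
def place(c,h,th=50,d=.008,e=.007):
    z=-up*np.sin(np.radians(th))-h*np.cos(np.radians(th)); R=Rw(z,np.cross(up,h)); return c+z*(d+e),R
E
python3 - <<'E'
from w import *
p,R=cur();g=fitg();q0=ctrl.get_state()['qpos']
for x,s in((-132,1),(0,1),(132,-1)):
    pp,RR=pick(fr(ST,(x,0,37)),s*ey(ST));print('pick',x,pp.round(3));ikx(pp,RR,g,q0)
for y in(94,0,-94):
    for n,h in(('-y',-ey(TRAY)),('+y',ey(TRAY)),('-x',-ex(TRAY)),('+x',ex(TRAY))):
        pp,RR=place(fr(TRAY,(-44,y,26)),h);print('place',y,n);ikx(pp,RR,g,q0)
E
```

```text
t 1.975 p [0.4805 0.083  0.3989] z [-0. -0. -1.] y [ 0.936  0.353 -0.   ] q [-0.04 -0.22  1.79 -0.    1.56 -0.4 ] op 1.002 F [-0.  -1.2  0.6]
g [ 0.262 -0.001  0.422 -0.016  0.568  0.287  0.101] 0.0
pick -132 [0.366 0.245 0.027]
ik [ 0.81  0.4   2.08 -0.81  1.26 -2.19]
ik [ 0.81  0.4   2.08 -0.81  1.26  0.95]
pick 0 [0.49  0.291 0.027]
ik [ 0.72  0.59  1.79 -0.84  1.29 -2.31]
ik [ 0.72  0.59  1.79 -0.84  1.29  0.83]
pick 132 [0.606 0.359 0.027]
ik [ 0.08  0.69  1.64  0.87  1.28 -0.75]
ik [0.08 0.69 1.64 0.87 1.28 2.39]
place 94 -y
ik [-0.36  0.36  2.08  0.81  1.05 -0.75]
ik [-0.36  0.36  2.08  0.81  1.05  2.39]
place 94 +y
ik [ 0.25  0.53  1.82 -0.69  1.2  -2.34]
ik [ 0.25  0.53  1.82 -0.69  1.2   0.8 ]
place 94 -x
ik None
ik None
place 94 +x
ik [-0.06  0.71  1.55  0.06  1.58 -1.5 ]
ik [-0.06  0.71  1.55  0.06  1.58  1.64]
place 0 -y
ik [-0.53  0.37  2.06  0.72  1.13 -0.84]
ik [-0.53  0.37  2.06  0.72  1.13  2.31]
place 0 +y
ik [ 0.1   0.45  1.94 -0.77  1.1  -2.4 ]
ik [ 0.1   0.45  1.94 -0.77  1.1   0.75]
place 0 -x
ik None
ik None
place 0 +x
ik [-0.2   0.68  1.6  -0.03  1.56 -1.6 ]
ik [-0.2   0.68  1.6  -0.03  1.56  1.54]
place -94 -y
ik [-0.68  0.42  1.99  0.63  1.21 -0.91]
ik [-0.68  0.42  1.99  0.63  1.21  2.23]
place -94 +y
ik [-0.06  0.39  2.03 -0.86  1.   -2.46]
ik [-0.06  0.39  2.03 -0.86  1.    0.68]
place -94 -x
ik None
ik None
place -94 +x
ik [-0.33  0.67  1.61 -0.11  1.55 -1.7 ]
ik [-0.33  0.67  1.61 -0.11  1.55  1.44]
```

```bash
cat >> w.py <<'E'
import pickle
def chk():
    c=ctrl.read_camera('top');C0=pickle.load(open('c0.pkl','rb'))['top']
    for x in(-132,0,132):
        u,v=proj(C0,fr(ST,(x,0,37))).astype(int);k=np.s_[v-18:v+18,u-18:u+18];print('diff',x,np.abs(c['img'][k].astype(int)-C0['img'][k]).mean().round(1))
def diag(s): return (ex(TRAY)+s*ey(TRAY))/2**.5
E
python3 - <<'E'
from w import *
p,R=cur();g=fitg();q0=ctrl.get_state()['qpos'];chk()
for y,s in((94,-1),(0,-1),(-94,1)):
    pp,RR=place(fr(TRAY,(-44,y,26)),diag(s));print('place',y);ikx(pp,RR,g,q0);ikx(pp+[0,0,.1],RR,g,q0)
pp,RR=pick(fr(ST,(-132,0,37)),ey(ST));RR=RR@np.diag([-1,-1,1])
h=pp-RR[:,2]*.1
p,R=plan(p,R,h,RR,1);p,R=plan(p,R,pp,R,1)
E
```

```text
t 1.975 p [0.4805 0.083  0.3989] z [-0. -0. -1.] y [ 0.936  0.353 -0.   ] q [-0.04 -0.22  1.79 -0.    1.56 -0.4 ] op 1.002 F [-0.  -1.2  0.6]
g [ 0.262 -0.001  0.422 -0.016  0.568  0.287  0.101] 0.0
diff -132 14.4
diff 0 7.1
diff 132 6.2
place 94
ik [-0.24  0.58  1.75  0.43  1.4  -1.08]
ik [-0.24  0.58  1.75  0.43  1.4   2.06]
ik [-0.24  0.43  1.74  0.42  1.54 -1.02]
ik [-0.24  0.43  1.74  0.42  1.54  2.13]
place 0
ik [-0.39  0.58  1.75  0.35  1.44 -1.18]
ik [-0.39  0.58  1.75  0.35  1.44  1.96]
ik [-0.39  0.44  1.74  0.34  1.59 -1.12]
ik [-0.39  0.44  1.74  0.34  1.59  2.02]
place -94
ik [-0.15  0.59  1.73 -0.48  1.38 -2.12]
ik [-0.15  0.59  1.73 -0.48  1.38  1.02]
ik [-0.15  0.45  1.72 -0.47  1.51 -2.2 ]
ik [-0.15  0.45  1.72 -0.47  1.51  0.95]
7 rows
[3.832, -0.704, 4.39, 0.0, -0.125, 0.0, 1]
[4.348, -0.705, 3.879, 0.0, -0.125, 0.0, 1]
[4.796, -0.707, 3.309, 0.0, -0.125, 0.0, 1]
[5.17, -0.708, 2.687, 0.0, -0.125, 0.0, 1]
[5.464, -0.71, 2.023, 0.0, -0.125, 0.0, 1]
[5.673, -0.712, 1.329, 0.0, -0.125, 0.0, 1]
[5.793, -0.714, 0.613, 0.0, -0.125, 0.0, 1]
2 rows
[0.0, 0.0, 5.0, 0.0, 0.0, 0.0, 1] x 2
```

{"method": "send_rows", "body": {"series": [[[3.8, -0.7, 4.4, 0, -0.125, 0, 1], [4.3, -0.7, 3.9, 0, -0.125, 0, 1], [4.8, -0.7, 3.3, 0, -0.125, 0, 1], [5.2, -0.7, 2.7, 0, -0.125, 0, 1], [5.5, -0.7, 2.0, 0, -0.125, 0, 1], [5.7, -0.7, 1.3, 0, -0.125, 0, 1], [5.8, -0.7, 0.6, 0, -0.125, 0, 1]]]}}

```text
time: 2.9
eef_pos: [0.3404, 0.3169, 0.0906]
tcp_rot: [0.516, 0.743, -0.242, 0.35]
contact_force: [1.9, 0.8, 0.3]
opening: 1.0
finger_force: 0.0
```

Run:
```python
from w import *
p,R=cur();g=fitg()
a=ctrl.read_camera('scene');b=ctrl.read_camera('wrist')
rs=lambda im,s:cv2.resize(im[:,:,::-1],None,fx=s,fy=s,interpolation=cv2.INTER_CUBIC)
x=rs(a['img'][110:210,210:400],2.1);y=rs(b['img'],.7)
o=np.zeros((300,800,3),np.uint8);o[:x.shape[0],:x.shape[1]]=x;o[:294,405:405+392]=y;cv2.imwrite('pics/C.png',o)
pp,RR=pick(fr(ST,(-132,0,37)),ey(ST));RR=RR@np.diag([-1,-1,1])
plan(p,R,pp,RR,1)
print(b['hand_eye'].round(3),b['fx'],b['cx'],b['cy'])
```

```text
t 2.9 p [0.3404 0.3169 0.0906] z [ 0.27  -0.721 -0.638] y [0.937 0.35  0.002] q [ 0.89  0.35  1.97 -0.74  1.42  0.88] op 1.0 F [1.9 0.8 0.3]
g [0.24  0.    0.443 0.021 0.572 0.249 0.101] 0.0
2 rows
[-0.01, -0.047, 4.966, 0.001, 0.003, -0.001, 1] x 2
[[ 0.001 -0.966 -0.259  0.065]
 [ 1.     0.001 -0.    -0.   ]
 [ 0.001 -0.259  0.966 -0.143]
 [ 0.     0.     0.     1.   ]] 337.86407668818055 278.943079493974 216.800462358533
```

View pics/C.png

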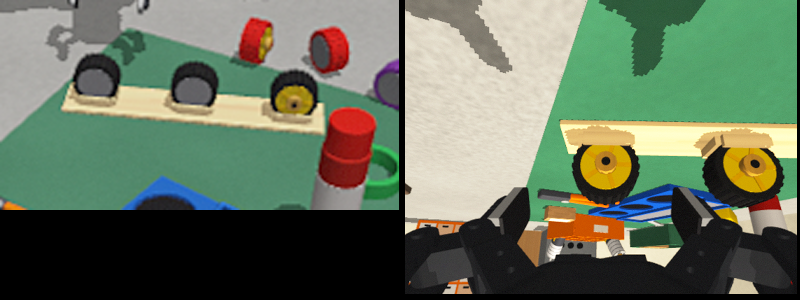

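The scene crop shows all three wheels still in their cradles. In the wrist view the boss, at about (605,160), sits midway between the fingertips (520 and 680), so the grasp is aligned.

{"method": "send_rows", "body": {"series": [[[0, 0, 3.3, 0, 0, 0, 1], [0, 0, 3.3, 0, 0, 0, 1], [0, 0, 3.3, 0, 0, 0, 1], [0, 0, 0, 0, 0, 0, 0.3], [0, 0, 0, 0, 0, 0, 0.3], [0, 0, 0, 0, 0, 0, 0.3], [0, 0, 0, 0, 0, 0, 0.3], [0, 0, 0, 0, 0, 0, 0.3]]], "force": 40}}

```text
time: 4.0
eef_pos: [0.3676, 0.2441, 0.0297]
tcp_rot: [0.517, 0.743, -0.243, 0.349]
contact_force: [-3.5, -4.6, 6.0]
opening: 0.715
finger_force: 43.5
```

Run:
```python
from w import *
p,R=cur()
a=ctrl.read_camera('scene');b=ctrl.read_camera('wrist')
rs=lambda im,s:cv2.resize(im[:,:,::-1],None,fx=s,fy=s,interpolation=cv2.INTER_CUBIC)
x=rs(a['img'][110:210,210:400],2.1);y=rs(b['img'],.7)
o=np.zeros((300,800,3),np.uint8);o[:x.shape[0],:x.shape[1]]=x;o[:294,405:405+392]=y;cv2.imwrite('pics/D.png',o)
```

```text
t 4.0 p [0.3676 0.2441 0.0297] z [ 0.268 -0.722 -0.638] y [0.938 0.348 0.   ] q [ 0.76  0.39  2.08 -0.84  1.25  0.92] op 0.715 F [-3.5 -4.6  6. ]
```

View pics/D.png

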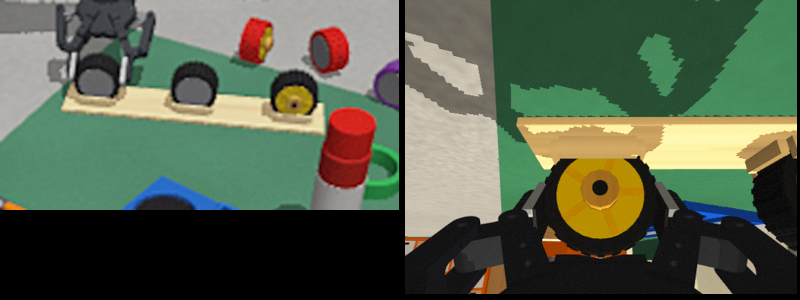

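The wheel is gripped at an opening of 0.715 (61 mm), with the boss at (600,188), centred between the pads.

```bash
cat >> w.py <<'E'
def goplace(p,R,c0,y,s,flip,cz=26,hov=.08):
    rel=R.T@(c0-p);print('rel',rel.round(4))
    _,RR=place(np.zeros(3),diag(s))
    if flip: RR=RR@np.diag([-1,-1,1])
    c=fr(TRAY,(-44,y,cz));P=c-RR@rel
    p,R=plan(p,R,p+[0,0,.15],R,.3)
    p,R=plan(p,R,P+[0,0,hov],RR,.3)
    p,R=plan(p,R,P,RR,.3)
    print('target',P.round(4)); json.dump([P.tolist(),RR.tolist()],open('tgt.json','w'))
def tgt(): a=json.load(open('tgt.json'));return np.array(a[0]),np.array(a[1])
E
python3 - <<'E'
from w import *
p,R=cur()
goplace(p,R,fr(ST,(-132,0,37)),94,-1,False)
E
```

```text
t 4.1 p [0.3676 0.2441 0.0297] z [ 0.268 -0.722 -0.638] y [0.938 0.348 0.   ] q [ 0.76  0.39  2.08 -0.84  1.25  0.92] op 0.708 F [-3.5 -4.6  5.7]
rel [ 0.0025 -0.0008 -0.0143]
3 rows
[-3.849, 0.002, -3.191, 0.0, 0.0, 0.0, 0.3] x 3
9 rows
[-0.754, 1.308, 2.413, -0.003, 0.174, -0.034, 0.3]
[-1.204, 1.268, 2.246, -0.003, 0.174, -0.034, 0.3]
[-1.617, 1.213, 2.003, -0.003, 0.174, -0.034, 0.3]
[-1.98, 1.146, 1.693, -0.003, 0.174, -0.034, 0.3]
[-2.281, 1.068, 1.325, -0.003, 0.174, -0.034, 0.3]
[-2.511, 0.983, 0.91, -0.003, 0.174, -0.034, 0.3]
[-2.663, 0.892, 0.462, -0.003, 0.174, -0.034, 0.3]
[-2.732, 0.799, -0.006, -0.003, 0.174, -0.034, 0.3]
[-2.715, 0.707, -0.479, -0.003, 0.174, -0.034, 0.3]
2 rows
[-2.571, 0.0, 3.064, 0.0, 0.0, 0.0, 0.3] x 2
target [0.5512 0.0877 0.0135]
```

{"method": "send_rows", "body": {"series": [[[-3.85, 0, -3.2, 0, 0, 0, 0.3], [-3.85, 0, -3.2, 0, 0, 0, 0.3], [-3.85, 0, -3.2, 0, 0, 0, 0.3], [0, 0, 0, 0, 0, 0, 0.3]]]}}

```text
time: 4.6
eef_pos: [0.3704, 0.2472, 0.1832]
tcp_rot: [0.519, 0.744, -0.235, 0.349]
contact_force: [0.1, -0.0, -1.5]
opening: 0.711
finger_force: 43.6
```

{"method": "send_rows", "body": {"series": [[[-0.75, 1.31, 2.41, -0.003, 0.174, -0.034, 0.3], [-1.2, 1.27, 2.25, -0.003, 0.174, -0.034, 0.3], [-1.62, 1.21, 2.0, -0.003, 0.174, -0.034, 0.3], [-1.98, 1.15, 1.69, -0.003, 0.174, -0.034, 0.3], [-2.28, 1.07, 1.33, -0.003, 0.174, -0.034, 0.3], [-2.51, 0.98, 0.91, -0.003, 0.174, -0.034, 0.3], [-2.66, 0.89, 0.46, -0.003, 0.174, -0.034, 0.3], [-2.73, 0.8, 0, -0.003, 0.174, -0.034, 0.3], [-2.72, 0.71, -0.48, -0.003, 0.174, -0.034, 0.3], [0, 0, 0, 0, 0, 0, 0.3]]]}}

```text
time: 5.85
eef_pos: [0.5512, 0.0856, 0.085]
tcp_rot: [0.427, 0.836, 0.155, -0.309]
contact_force: [-0.1, -0.7, -0.7]
opening: 0.713
finger_force: 43.6
```

Run:
```python
from w import *
p,R=cur();P,RR=tgt();plan(p,R,P,RR,.3)
b=ctrl.read_camera('scene');a=ctrl.read_camera('wrist')
rs=lambda im,s:cv2.resize(im[:,:,::-1],None,fx=s,fy=s,interpolation=cv2.INTER_CUBIC)
y=rs(a['img'],.7);x=rs(b['img'][150:320,200:390],2.1)
o=np.zeros((360,800,3),np.uint8);o[:x.shape[0],:x.shape[1]]=x;o[:294,405:405+392]=y;cv2.imwrite('pics/E.png',o)
```

```text
t 5.85 p [0.5512 0.0856 0.085 ] z [-0.385  0.523 -0.761] y [ 0.809  0.587 -0.006] q [-0.23  0.46  1.76  0.44  1.5  -1.01] op 0.713 F [-0.1 -0.7 -0.7]
2 rows
[-2.256, 0.084, 2.777, -0.001, -0.004, -0.004, 0.3]
[-2.245, 0.074, 2.786, -0.001, -0.004, -0.004, 0.3]
```

View pics/E.png

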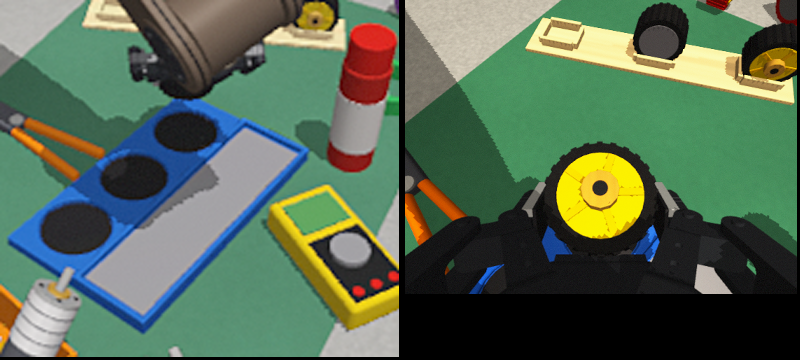

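The wheel is still held with the boss toward the wrist camera. The gripper is above pocket 1, at about (185,130) in the scene crop.

{"method": "send_rows", "body": {"series": [[[-1.5, 0.05, 1.85, 0, -0.003, -0.003, 0.3], [-1.5, 0.05, 1.85, 0, -0.003, -0.003, 0.3], [-1.5, 0.05, 1.85, 0, -0.003, -0.003, 0.3], [0, 0, 0, 0, 0, 0, 0.3]]]}}

```text
time: 6.45
eef_pos: [0.5494, 0.0909, 0.017]
tcp_rot: [0.421, 0.84, 0.154, -0.305]
contact_force: [0.0, 0.2, -0.4]
opening: 0.712
finger_force: 43.6
```

Run:
```python
from w import *
p,R=cur();P,RR=tgt();plan(p,R,P,RR,.3)
```

```text
t 6.45 p [0.5494 0.0909 0.017 ] z [-0.382  0.516 -0.767] y [0.802 0.597 0.002] q [-0.22  0.56  1.77  0.44  1.4  -1.07] op 0.712 F [ 0.   0.2 -0.4]
1 rows
[-0.506, -0.045, 0.035, -0.003, 0.001, 0.007, 0.3] x 1
```

{"method": "send_rows", "body": {"series": [[[-0.5, -0.05, 0.04, 0, 0, 0.007, 0.3], [0, 0, 0, 0, 0, 0, 0.3], [0, 0, 0, 0, 0, 0, 0.7], [0, 0, 0, 0, 0, 0, 0.7], [0, 0, 0, 0, 0, 0, 0.7], [0, 0, 0, 0, 0, 0, 0.7]]]}}

```text
time: 7.2
eef_pos: [0.5536, 0.0869, 0.0162]
tcp_rot: [0.424, 0.839, 0.154, -0.303]
contact_force: [-0.9, -0.6, 0.2]
opening: 0.851
finger_force: 0.0
```

Run:
```python
from w import *
p,R=cur()
b=ctrl.read_camera('scene');a=ctrl.read_camera('wrist')
rs=lambda im,s:cv2.resize(im[:,:,::-1],None,fx=s,fy=s,interpolation=cv2.INTER_CUBIC)
y=rs(a['img'],.7);x=rs(b['img'][150:320,200:390],2.1)
o=np.zeros((360,800,3),np.uint8);o[:x.shape[0],:x.shape[1]]=x;o[:294,405:405+392]=y;cv2.imwrite('pics/F.png',o)
```

```text
t 7.2 p [0.5536 0.0869 0.0162] z [-0.377  0.515 -0.769] y [0.806 0.592 0.002] q [-0.22  0.57  1.76  0.44  1.39 -1.06] op 0.851 F [-0.9 -0.6  0.2]
```

View pics/F.png

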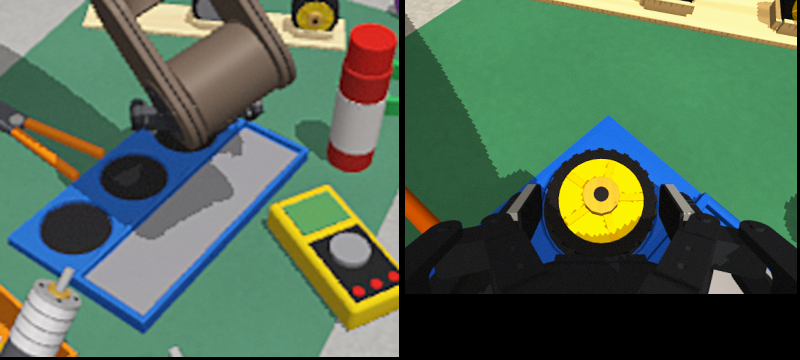

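The wheel is down in pocket 1, boss up (boss at (600,193) in the wrist view), and the fingers have released. I'll retreat and check the next wheel.

{"method": "send_rows", "body": {"series": [[[0, 0, -4, 0, 0, 0, 0.7], [0, 0, -4, 0, 0, 0, 0.7], [0, 0, -5, 0, 0, 0, 0.7], [0, 0, -5, 0, 0, 0, 1], [0, 0, 0, 0, 0, 0, 1]]]}}

```text
time: 7.92
eef_pos: [0.6247, -0.0084, 0.1588]
tcp_rot: [0.425, 0.84, 0.155, -0.298]
contact_force: [0.6, -0.7, 0.3]
opening: 1.002
finger_force: 0.0
```

```bash
cat >> w.py <<'E'
def hover(x,s,flip,back=.1):
    pp,RR=pick(fr(ST,(x,0,37)),s*ey(ST))
    if flip:RR=RR@np.diag([-1,-1,1])
    return pp,RR,pp-RR[:,2]*back
E
python3 - <<'E'
from w import *
p,R=cur();g=fitg();chk()
c=ctrl.read_camera('top');h=cv2.cvtColor(c['img'],cv2.COLOR_RGB2HSV);m=cv2.inRange(h,(18,120,80),(35,255,255))
n,_,st,ce=cv2.connectedComponentsWithStats(m)
for i in range(1,n):
    if st[i,4]>6: print(ce[i].round(1),st[i,4],onz(c,*ce[i],.03).round(3))
print('pocket',proj(c,fr(TRAY,(-44,94,37))))
pp,RR,H=hover(0,1,True);ikx(H,RR,g,ctrl.get_state()['qpos'])
p,R=plan(p,R,H+[0,0,.08],RR,1);p,R=plan(p,R,H,RR,1)
E
```

```text
t 7.925 p [ 0.6247 -0.0084  0.1588] z [-0.369  0.514 -0.774] y [0.807 0.591 0.007] q [-0.33  0.52  1.51  0.38  1.69 -1.03] op 1.002 F [ 0.6 -0.7  0.3]
g [0.24  0.    0.443 0.021 0.572 0.249 0.101] 0.0
diff -132 56.4
diff 0 11.8
diff 132 10.3
[321.4 141.9] 539 [ 0.767 -0.003  0.03 ]
[336.1 145.1] 21 [ 0.761 -0.042  0.03 ]
[185.4 187.6] 68 [0.616 0.334 0.03 ]
[420.1 202.8] 13 [ 0.625 -0.262  0.03 ]
[449.4 207.5] 32 [ 0.619 -0.336  0.03 ]
[282.6 216.9] 325 [0.561 0.081 0.03 ]
[465.5 212.1] 8 [ 0.61  -0.377  0.03 ]
[478.4 216.8] 13 [ 0.601 -0.409  0.03 ]
[431.9 221.5] 34 [ 0.579 -0.293  0.03 ]
[450.2 227.5] 13 [ 0.568 -0.339  0.03 ]
[457.  230.8] 13 [ 0.56  -0.356  0.03 ]
[412.4 235.3] 16 [ 0.54  -0.245  0.03 ]
[183.  242.1] 28 [0.477 0.322 0.03 ]
[481.  239.3] 9 [ 0.544 -0.415  0.03 ]
[408.1 245.7] 17 [ 0.513 -0.235  0.03 ]
[445.2 243.9] 9 [ 0.525 -0.327  0.03 ]
[482.9 246. ] 9 [ 0.527 -0.42   0.03 ]
[406.7 266.5] 64 [ 0.461 -0.233  0.03 ]
[ 38.3 272.6] 29 [0.373 0.666 0.03 ]
[425.4 276.1] 10 [ 0.442 -0.28   0.03 ]
[483.9 280.9] 16 [ 0.441 -0.422  0.03 ]
[437.5 280.5] 8 [ 0.433 -0.309  0.03 ]
[452.4 284. ] 40 [ 0.428 -0.345  0.03 ]
pocket [282.2360622  218.53950401]
ik [ 0.79  0.54  1.7  -0.78  1.43  0.76]
ik [ 0.79  0.54  1.7  -0.78  1.43 -2.38]
9 rows
[3.482, 0.989, 2.672, 0.004, -0.172, 0.034, 1]
[3.919, 0.875, 2.03, 0.004, -0.172, 0.034, 1]
[4.235, 0.744, 1.323, 0.004, -0.172, 0.034, 1]
[4.422, 0.602, 0.574, 0.004, -0.172, 0.034, 1]
[4.472, 0.454, -0.195, 0.004, -0.172, 0.034, 1]
[4.385, 0.302, -0.961, 0.004, -0.172, 0.034, 1]
[4.163, 0.153, -1.699, 0.004, -0.172, 0.034, 1]
[3.814, 0.011, -2.387, 0.004, -0.172, 0.034, 1]
[3.347, -0.12, -3.005, 0.004, -0.172, 0.034, 1]
2 rows
[3.064, 0.0, 2.571, 0.0, 0.0, 0.0, 1] x 2
```

{"method": "send_rows", "body": {"series": [[[3.48, 0.99, 2.67, 0.004, -0.172, 0.034, 1], [3.92, 0.88, 2.03, 0.004, -0.172, 0.034, 1], [4.24, 0.74, 1.32, 0.004, -0.172, 0.034, 1], [4.42, 0.6, 0.57, 0.004, -0.172, 0.034, 1], [4.47, 0.45, -0.2, 0.004, -0.172, 0.034, 1], [4.39, 0.3, -0.96, 0.004, -0.172, 0.034, 1], [4.16, 0.15, -1.7, 0.004, -0.172, 0.034, 1], [3.81, 0, -2.39, 0.004, -0.172, 0.034, 1], [3.35, -0.12, -3.0, 0.004, -0.172, 0.034, 1], [0, 0, 0, 0, 0, 0, 1]]]}}

```text
time: 9.28
eef_pos: [0.455, 0.3676, 0.1639]
tcp_rot: [0.511, 0.749, -0.246, 0.343]
contact_force: [0.1, -0.6, 0.2]
opening: 1.001
finger_force: 0.0
```

{"method": "send_rows", "body": {"series": [[[3.06, 0, 2.57, 0, 0, 0, 1], [3.06, 0, 2.57, 0, 0, 0, 1], [0, 0, 0, 0, 0, 0, 1]]]}}

```text
time: 9.65
eef_pos: [0.4567, 0.362, 0.0858]
tcp_rot: [0.515, 0.746, -0.247, 0.342]
contact_force: [-0.5, -0.3, 0.8]
opening: 0.999
finger_force: 0.0
```

```bash
cat >> w.py <<'E'
def boss(p,R,c):  # where the wrist camera should see the boss tip / where yellow is
    w=ctrl.read_camera('wrist');HE=np.array(w['hand_eye'])
    X=R.T@(c-p);X=HE[:3,:3].T@(X-HE[:3,3]);print('expect boss px',(w['fx']*X[0]/X[2]+w['cx']).round(1),(w['fy']*X[1]/X[2]+w['cy']).round(1))
    m=cv2.inRange(cv2.cvtColor(w['img'],cv2.COLOR_RGB2HSV),(18,150,60),(35,255,255));n,_,st,ce=cv2.connectedComponentsWithStats(m)
    for i in range(1,n):
        if st[i,4]>300: print('yellow',ce[i].round(1),st[i].tolist())
E
python3 - <<'E'
from w import *
p,R=cur()
boss(p,R,fr(ST,(0,15,37)));pp,RR,H=hover(0,1,True);plan(p,R,pp,RR,1)
E
```

```text
t 9.65 p [0.4567 0.362  0.0858] z [ 0.256 -0.72  -0.645] y [ 0.937  0.348 -0.017] q [ 0.79  0.54  1.71 -0.77  1.43  0.76] op 0.999 F [-0.5 -0.3  0.8]
expect boss px 291.0 222.7
yellow [288.9 225.9] [253, 196, 73, 63, 3527]
yellow [361. 304.] [338, 290, 44, 25, 767]
2 rows
[-0.289, 0.383, 4.869, -0.006, -0.001, 0.006, 1]
[-0.281, 0.354, 4.872, -0.006, -0.001, 0.006, 1]
```

{"method": "send_rows", "body": {"series": [[[-0.2, 0.25, 3.25, -0.006, 0, 0.006, 1], [-0.2, 0.25, 3.25, -0.006, 0, 0.006, 1], [-0.17, 0.23, 3.2, 0, 0, 0, 1], [0, 0, 0, 0, 0, 0, 0.3], [0, 0, 0, 0, 0, 0, 0.3], [0, 0, 0, 0, 0, 0, 0.3], [0, 0, 0, 0, 0, 0, 0.3], [0, 0, 0, 0, 0, 0, 0.3], [0, 0, 0, 0, 0, 0, 0.3]]]}}

```text
time: 10.82
eef_pos: [0.4903, 0.2935, 0.0343]
tcp_rot: [0.52, 0.742, -0.24, 0.348]
contact_force: [-7.8, -5.3, 5.3]
opening: 0.707
finger_force: 42.6
```

Run:
```python
from w import *
p,R=cur()
goplace(p,R,fr(ST,(0,0,37)),0,-1,False)
```

```text
t 10.825 p [0.4903 0.2935 0.0343] z [ 0.266 -0.718 -0.643] y [0.939 0.343 0.005] q [ 0.68  0.56  1.79 -0.86  1.28  0.8 ] op 0.707 F [-7.8 -5.3  5.3]
rel [ 0.0039 -0.0011 -0.0088]
3 rows
[-3.83, 0.023, -3.214, 0.0, 0.0, 0.0, 0.3] x 3
9 rows
[-1.406, -0.64, 3.185, -0.002, 0.173, -0.035, 0.3]
[-1.911, -0.706, 2.895, -0.002, 0.173, -0.035, 0.3]
[-2.356, -0.787, 2.522, -0.002, 0.173, -0.035, 0.3]
[-2.727, -0.881, 2.079, -0.002, 0.173, -0.035, 0.3]
[-3.012, -0.985, 1.578, -0.002, 0.173, -0.035, 0.3]
[-3.203, -1.097, 1.035, -0.002, 0.173, -0.035, 0.3]
[-3.293, -1.212, 0.468, -0.002, 0.173, -0.035, 0.3]
[-3.28, -1.327, -0.107, -0.002, 0.173, -0.035, 0.3]
[-3.165, -1.438, -0.67, -0.002, 0.173, -0.035, 0.3]
2 rows
[-2.571, 0.0, 3.064, 0.0, 0.0, 0.0, 0.3] x 2
target [ 0.5399 -0.0088  0.0168]
```

{"method": "send_rows", "body": {"series": [[[-3.83, 0, -3.2, 0, 0, 0, 0.3], [-3.83, 0, -3.2, 0, 0, 0, 0.3], [-3.83, 0, -3.2, 0, 0, 0, 0.3], [0, 0, 0, 0, 0, 0, 0.3]]]}}

```text
time: 11.32
eef_pos: [0.4947, 0.2963, 0.1895]
tcp_rot: [0.521, 0.744, -0.229, 0.35]
contact_force: [0.2, -0.5, -0.6]
opening: 0.709
finger_force: 44.1
```

{"method": "send_rows", "body": {"series": [[[-1.4, -0.64, 3.18, -0.002, 0.173, -0.035, 0.3], [-1.91, -0.71, 2.9, -0.002, 0.173, -0.035, 0.3], [-2.36, -0.79, 2.52, -0.002, 0.173, -0.035, 0.3], [-2.73, -0.88, 2.08, -0.002, 0.173, -0.035, 0.3], [-3.01, -0.99, 1.58, -0.002, 0.173, -0.035, 0.3], [-3.2, -1.1, 1.04, -0.002, 0.173, -0.035, 0.3], [-3.29, -1.21, 0.47, -0.002, 0.173, -0.035, 0.3], [-3.28, -1.33, -0.1, -0.002, 0.173, -0.035, 0.3], [-3.17, -1.44, -0.67, -0.002, 0.173, -0.035, 0.3], [0, 0, 0, 0, 0, 0, 0.3]]]}}

```text
time: 12.58
eef_pos: [0.5436, -0.011, 0.0881]
tcp_rot: [0.423, 0.838, 0.155, -0.309]
contact_force: [-0.6, 0.9, -1.5]
opening: 0.713
finger_force: 44.1
```

Run:
```python
from w import *
p,R=cur();P,RR=tgt();plan(p,R,P,RR,.3,4);save(ctrl.read_camera('wrist'),'G.png')
boss(p,R,fr(TRAY,(-44,0,26+15))+p-P)
```

```text
t 12.575 p [ 0.5436 -0.011   0.0881] z [-0.386  0.52  -0.762] y [ 0.804  0.595 -0.001] q [-0.37  0.47  1.74  0.35  1.56 -1.13] op 0.713 F [-0.6  0.9 -1.5]
4 rows
[-1.08, -0.037, 1.423, -0.001, -0.002, 0.001, 0.3] x 4
expect boss px 277.0 266.0
yellow [550.5  39.9] [538, 18, 22, 39, 592]
yellow [375.9 207. ] [341, 176, 71, 63, 3420]
yellow [278.7 269.7] [218, 211, 122, 118, 10965]
```

View pics/G.png

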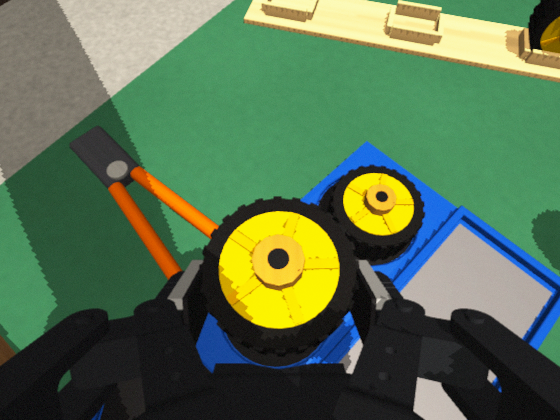

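Wheel 1 sits flat in its pocket at (380,197). Wheel 2 is held at (279,262), within about 2 px across and 4 px down of where it should be. Lowering now.

{"method": "send_rows", "body": {"series": [[[-1.1, -0.04, 1.45, 0, 0, 0, 0.3], [-1.1, -0.04, 1.45, 0, 0, 0, 0.3], [-1.1, -0.04, 1.45, 0, 0, 0, 0.3], [-1.1, -0.04, 1.45, 0, 0, 0, 0.3], [0, 0, 0, 0, 0, 0, 0.3]]]}}

```text
time: 13.3
eef_pos: [0.5391, -0.0052, 0.0174]
tcp_rot: [0.42, 0.839, 0.154, -0.308]
contact_force: [0.1, 0.5, -0.8]
opening: 0.712
finger_force: 44.1
```

Run:
```python
from w import *
p,R=cur();P,RR=tgt();plan(p,R,P,RR,.3)
```

```text
t 13.3 p [ 0.5391 -0.0052  0.0174] z [-0.387  0.518 -0.763] y [0.801 0.599 0.   ] q [-0.36  0.57  1.76  0.36  1.45 -1.17] op 0.712 F [ 0.1  0.5 -0.8]
1 rows
[-0.296, -0.146, -0.169, -0.006, -0.005, 0.007, 0.3]
```

{"method": "send_rows", "body": {"series": [[[-0.3, -0.15, -0.1, 0, 0, 0, 0.3], [0, 0, 0, 0, 0, 0, 0.3], [0, 0, 0, 0, 0, 0, 0.7], [0, 0, 0, 0, 0, 0, 0.7], [0, 0, 0, 0, 0, 0, 0.7], [0, 0, -3, 0, 0, 0, 0.7], [0, 0, -5, 0, 0, 0, 0.7], [0, 0, -5, 0, 0, 0, 0.7], [0, 0, -5, 0, 0, 0, 1], [0, 0, 0, 0, 0, 0, 1]]]}}

```text
time: 14.55
eef_pos: [0.6133, -0.1049, 0.1602]
tcp_rot: [0.421, 0.841, 0.155, -0.301]
contact_force: [0.2, -0.2, 0.2]
opening: 0.999
finger_force: 0.0
```

```bash
cat >> w.py <<'E'
def yel():
    c=ctrl.read_camera('top');m=cv2.inRange(cv2.cvtColor(c['img'],cv2.COLOR_RGB2HSV),(18,120,80),(35,255,255));n,_,st,ce=cv2.connectedComponentsWithStats(m)
    for i in range(1,n):
        if st[i,4]>25: print('yel',ce[i].round(1),st[i,4])
    for y in(94,0,-94):print('pocket',y,proj(c,fr(TRAY,(-44,y,37))).round(1))
E
python3 - <<'E'
from w import *
p,R=cur();g=fitg();chk();yel()
pp,RR,H=hover(132,-1,False);ikx(H,RR,g,ctrl.get_state()['qpos'])
p,R=plan(p,R,H+[0,0,.08],RR,1);p,R=plan(p,R,H,RR,1)
E
```

```text
t 14.55 p [ 0.6133 -0.1049  0.1602] z [-0.376  0.515 -0.77 ] y [0.802 0.597 0.007] q [-0.45  0.55  1.47  0.31  1.75 -1.14] op 0.999 F [ 0.2 -0.2  0.2]
g [0.24  0.    0.443 0.021 0.572 0.249 0.101] 0.0
diff -132 52.4
diff 0 49.6
diff 132 8.7
yel [323.7 143.1] 715
yel [185.4 187.6] 67
yel [282.6 216.9] 324
yel [319.2 225.6] 331
yel [ 38.3 272.4] 30
yel [451.7 283.7] 35
pocket 94 [282.2 218.5]
pocket 0 [319.  227.1]
pocket -94 [356.1 235.8]
ik [ 0.01  0.6   1.6   0.82  1.4  -0.69]
ik [0.01 0.6  1.6  0.82 1.4  2.45]
7 rows
[3.42, 3.565, 2.654, -0.028, 0.026, 0.029, 1]
[3.452, 3.388, 2.838, -0.028, 0.026, 0.029, 1]
[3.474, 3.205, 3.018, -0.028, 0.026, 0.029, 1]
[3.486, 3.016, 3.193, -0.028, 0.026, 0.029, 1]
[3.488, 2.823, 3.364, -0.028, 0.026, 0.029, 1]
[3.481, 2.625, 3.528, -0.028, 0.026, 0.029, 1]
[3.463, 2.423, 3.687, -0.028, 0.026, 0.029, 1]
2 rows
[-3.064, -0.0, 2.571, 0.0, 0.0, 0.0, 1] x 2
```

Run:
```python
from w import *
C=pickle.load(open('c0.pkl','rb'))
print('can base scene',onz(C['scene'],521/1.42,319/1.42,0).round(3),'can top(top cam)',onz(C['top'],373/1.42,183/1.42,.17).round(3),'scene top',onz(C['scene'],536/1.42,238/1.42,.17).round(3))
pp,RR,H=hover(132,-1,False)
can=np.array([.0,0])
for n,P in(('pick',pp),('hov',H)):
    for d in(0,.073,.12,.16,.2,.25): print(n,d,(P-RR[:,2]*d).round(3))
p,R=cur();g=fitg()
q=ik(pp,RR,g,np.array([.08,.69,1.64,.87,1.28,-.75]));print(q)
```

```text
can base scene [0.737 0.142 0.   ] can top(top cam) [0.736 0.14  0.17 ] scene top [0.736 0.137 0.17 ]
pick 0 [0.606 0.359 0.027]
pick 0.073 [0.625 0.306 0.074]
pick 0.12 [0.638 0.273 0.104]
pick 0.16 [0.649 0.244 0.13 ]
pick 0.2 [0.659 0.215 0.156]
pick 0.25 [0.673 0.179 0.188]
hov 0 [0.633 0.287 0.092]
hov 0.073 [0.652 0.235 0.139]
hov 0.12 [0.665 0.201 0.169]
hov 0.16 [0.675 0.172 0.194]
hov 0.2 [0.686 0.143 0.22 ]
hov 0.25 [0.7   0.108 0.252]
t 14.65 p [ 0.6102 -0.1023  0.1557] z [-0.384  0.517 -0.765] y [0.801 0.598 0.003] q [-0.45  0.55  1.48  0.31  1.75 -1.14] op 0.999 F [-0.2  0.5  0.6]
g [0.24  0.    0.443 0.021 0.572 0.249 0.101] 0.0
[ 0.1158854   0.67585045  1.62780558  0.89163349  1.2726656  -0.71520282]
```

```bash
cat > w3.py <<'E'
from w import *
def pk(back):
    pp,RR=pick(fr(ST,(132,0,37)),-ey(ST),th=40,d=.009);return pp-RR[:,2]*back,RR
def pl(P):
    _,RR=place(np.zeros(3),ex(TRAY),th=40); return RR@np.diag([-1,-1,1])
E
python3 - <<'E'
from w3 import *
p,R=cur();g=fitg();q0=ctrl.get_state()['qpos']
H,RR=pk(.1);ikx(H,RR,g,q0);ikx(pk(0)[0],RR,g,q0)
R3=pl(0);c=fr(TRAY,(-44,-94,26));ikx(c+R3[:,2]*.013,R3,g,q0);print(R3.round(2))
p,R=plan(p,R,[.53,.05,.40],RR,1);p,R=plan(p,R,H+[0,0,.12],RR,1);p,R=plan(p,R,H,RR,1)
E
```

```text
t 14.65 p [ 0.6102 -0.1023  0.1557] z [-0.384  0.517 -0.765] y [0.801 0.598 0.003] q [-0.45  0.55  1.48  0.31  1.75 -1.14] op 0.999 F [-0.2  0.5  0.6]
g [0.24  0.    0.443 0.021 0.572 0.249 0.101] 0.0
ik [ 0.07  0.53  1.62  0.69  1.3  -0.59]
ik [0.07 0.53 1.62 0.69 1.3  2.55]
ik [ 0.16  0.63  1.64  0.75  1.17 -0.61]
ik [0.16 0.63 1.64 0.75 1.17 2.53]
ik [-0.33  0.73  1.57 -0.13  1.71  1.44]
ik [-0.33  0.73  1.57 -0.13  1.71 -1.7 ]
[[ 0.64 -0.15 -0.76]
 [-0.1  -0.99  0.12]
 [-0.77  0.   -0.64]]
5 rows
[5.747, 0.551, -1.546, -0.036, -0.0, 0.044, 1]
[5.766, 0.354, -1.532, -0.036, -0.0, 0.044, 1]
[5.776, 0.156, -1.525, -0.036, -0.0, 0.044, 1]
[5.778, -0.041, -1.526, -0.036, -0.0, 0.044, 1]
[5.772, -0.239, -1.533, -0.036, -0.0, 0.044, 1]
6 rows
[0.604, 2.984, 4.394, 0.0, 0.0, 0.0, 1] x 6
2 rows
[-3.857, -0.0, 4.596, 0.0, 0.0, 0.0, 1] x 2
```

{"method": "send_rows", "body": {"series": [[[5.75, 0.5, -1.55, -0.036, 0, 0.044, 1], [5.77, 0.35, -1.53, -0.036, 0, 0.044, 1], [5.78, 0.16, -1.53, -0.036, 0, 0.044, 1], [5.78, 0, -1.53, -0.036, 0, 0.044, 1], [5.77, -0.24, -1.53, -0.036, 0, 0.044, 1], [0, 0, 0, 0, 0, 0, 1]]]}}

```text
time: 15.4
eef_pos: [0.5292, 0.0521, 0.4041]
tcp_rot: [0.534, 0.774, 0.196, -0.28]
contact_force: [-0.3, -0.7, -0.4]
opening: 1.003
finger_force: 0.0
```

{"method": "send_rows", "body": {"series": [[[0.6, 2.98, 4.4, 0, 0, 0, 1], [0.6, 2.98, 4.4, 0, 0, 0, 1], [0.6, 2.98, 4.4, 0, 0, 0, 1], [0.6, 2.98, 4.4, 0, 0, 0, 1], [0.6, 2.98, 4.4, 0, 0, 0, 1], [0.6, 2.98, 4.4, 0, 0, 0, 1], [0, 0, 0, 0, 0, 0, 1]]]}}

```text
time: 16.27
eef_pos: [0.6247, 0.2996, 0.2133]
tcp_rot: [0.536, 0.771, 0.19, -0.287]
contact_force: [-1.0, -0.3, -0.2]
opening: 1.002
finger_force: 0.0
```

Run:
```python
from w3 import *
p,R=cur();H,RR=pk(.1);plan(p,R,H,RR,1);boss(p,R,fr(ST,(132,-15,37)))
```

```text
t 16.275 p [0.6247 0.2996 0.2133] z [-0.239  0.601 -0.763] y [ 0.935  0.354 -0.014] q [ 0.07  0.41  1.57  0.67  1.45 -0.47] op 1.002 F [-1.  -0.3 -0.2]
2 rows
[-3.751, 0.224, 4.158, -0.007, -0.002, -0.003, 1]
[-3.742, 0.186, 4.168, -0.007, -0.002, -0.003, 1]
expect boss px 285.5 288.8
yellow [248.4 161.3] [241, 143, 17, 38, 388]
yellow [283.8 289.3] [260, 282, 49, 19, 583]
```

{"method": "send_rows", "body": {"series": [[[-3.75, 0.22, 4.16, -0.007, 0, 0, 1], [-3.75, 0.2, 4.16, -0.007, 0, 0, 1], [0, 0, 0, 0, 0, 0, 1]]]}}

```text
time: 16.7
eef_pos: [0.6298, 0.2937, 0.1037]
tcp_rot: [0.539, 0.768, 0.197, -0.283]
contact_force: [-0.4, -0.5, 0.7]
opening: 1.002
finger_force: 0.0
```

Run:
```python
from w3 import *
p,R=cur();H,RR=pk(.0);plan(p,R,H,RR,1,3);boss(p,R,fr(ST,(132,-15,37)))
```

```text
t 16.7 p [0.6298 0.2937 0.1037] z [-0.222  0.607 -0.763] y [ 0.94   0.341 -0.003] q [ 0.06  0.53  1.62  0.7   1.31 -0.58] op 1.002 F [-0.4 -0.5  0.7]
3 rows
[0.033, -0.007, 3.475, 0.001, -0.002, -0.003, 1]
[0.038, -0.002, 3.475, 0.001, -0.002, -0.003, 1]
[0.044, 0.002, 3.475, 0.001, -0.002, -0.003, 1]
expect boss px 279.9 241.0
yellow [229.3  83.7] [219, 57, 24, 55, 845]
yellow [277.9 240.1] [244, 227, 69, 31, 1488]
```

{"method": "send_rows", "body": {"series": [[[0, 0, 3.5, 0, 0, 0, 1], [0, 0, 3.5, 0, 0, 0, 1], [0, 0, 3.5, 0, 0, 0, 1], [0, 0, 0, 0, 0, 0, 0.3], [0, 0, 0, 0, 0, 0, 0.3], [0, 0, 0, 0, 0, 0, 0.3], [0, 0, 0, 0, 0, 0, 0.3], [0, 0, 0, 0, 0, 0, 0.3], [0, 0, 0, 0, 0, 0, 0.3]]]}}

```text
time: 17.88
eef_pos: [0.6075, 0.3586, 0.033]
tcp_rot: [0.535, 0.771, 0.197, -0.284]
contact_force: [-13.6, -3.4, 7.7]
opening: 0.709
finger_force: 42.4
```

Run:
```python
from w3 import *
p,R=cur();rel=R.T@(fr(ST,(132,0,37))-p);print('rel',rel.round(4))
R3=pl(0);P=fr(TRAY,(-44,-94,26))-R3@rel;json.dump([P.tolist(),R3.tolist()],open('tgt.json','w'))
p,R=plan(p,R,p+[0,0,.17],R,.3)
p,R=plan(p,R,[.55,.05,.28],R,.3)
p,R=plan(p,R,P+[0,0,.08],R3,.3);print(P)
```

```text
t 17.875 p [0.6075 0.3586 0.033 ] z [-0.227  0.608 -0.761] y [0.937 0.35  0.001] q [ 0.16  0.62  1.63  0.76  1.18 -0.61] op 0.709 F [-13.6  -3.4   7.7]
rel [-0.0056 -0.0016 -0.01  ]
3 rows
[3.677, 0.005, -4.312, 0.0, 0.0, 0.0, 0.3] x 3
6 rows
[-2.576, -2.698, -3.886, 0.0, 0.0, 0.0, 0.3] x 6
14 rows
[-1.594, -0.577, 0.374, 0.013, -0.066, 0.159, 0.3]
[-1.636, -0.314, 0.487, 0.013, -0.066, 0.159, 0.3]
[-1.629, -0.048, 0.598, 0.013, -0.066, 0.159, 0.3]
[-1.572, 0.216, 0.703, 0.013, -0.066, 0.159, 0.3]
[-1.468, 0.467, 0.799, 0.013, -0.066, 0.159, 0.3]
[-1.319, 0.7, 0.884, 0.013, -0.066, 0.159, 0.3]
[-1.13, 0.907, 0.955, 0.013, -0.066, 0.159, 0.3]
[-0.907, 1.082, 1.009, 0.013, -0.066, 0.159, 0.3]
[-0.656, 1.22, 1.046, 0.013, -0.066, 0.159, 0.3]
[-0.384, 1.317, 1.064, 0.013, -0.066, 0.159, 0.3]
[-0.1, 1.369, 1.062, 0.013, -0.066, 0.159, 0.3]
[0.188, 1.376, 1.041, 0.013, -0.066, 0.159, 0.3]
[0.472, 1.337, 1.001, 0.013, -0.066, 0.159, 0.3]
[0.743, 1.254, 0.943, 0.013, -0.066, 0.159, 0.3]
[ 0.52207977 -0.10547436  0.01533866]
```

{"method": "send_rows", "body": {"series": [[[3.68, 0, -4.3, 0, 0, 0, 0.3], [3.68, 0, -4.3, 0, 0, 0, 0.3], [3.68, 0, -4.3, 0, 0, 0, 0.3], [-2.58, -2.7, -3.9, 0, 0, 0, 0.3], [-2.58, -2.7, -3.9, 0, 0, 0, 0.3], [-2.58, -2.7, -3.9, 0, 0, 0, 0.3], [-2.58, -2.7, -3.9, 0, 0, 0, 0.3], [-2.58, -2.7, -3.9, 0, 0, 0, 0.3], [-2.58, -2.7, -3.9, 0, 0, 0, 0.3], [0, 0, 0, 0, 0, 0, 0.3]]]}}

```text
time: 19.12
eef_pos: [0.5497, 0.0467, 0.2816]
tcp_rot: [0.54, 0.77, 0.202, -0.274]
contact_force: [-0.2, 0.7, -0.9]
opening: 0.706
finger_force: 44.8
```

{"method": "send_rows", "body": {"series": [[[-1.6, -0.58, 0.37, 0.013, -0.066, 0.159, 0.3], [-1.64, -0.31, 0.49, 0.013, -0.066, 0.159, 0.3], [-1.63, -0.05, 0.6, 0.013, -0.066, 0.159, 0.3], [-1.57, 0.22, 0.7, 0.013, -0.066, 0.159, 0.3], [-1.47, 0.47, 0.8, 0.013, -0.066, 0.159, 0.3], [-1.32, 0.7, 0.88, 0.013, -0.066, 0.159, 0.3], [-1.13, 0.91, 0.96, 0.013, -0.066, 0.159, 0.3], [-0.91, 1.08, 1.01, 0.013, -0.066, 0.159, 0.3], [-0.66, 1.22, 1.05, 0.013, -0.066, 0.159, 0.3], [-0.38, 1.32, 1.06, 0.013, -0.066, 0.159, 0.3]]]}}

```text
time: 20.38
eef_pos: [0.5298, -0.0603, 0.1469]
tcp_rot: [0.932, 0.214, -0.264, -0.126]
contact_force: [1.3, 0.1, -1.7]
opening: 0.705
finger_force: 44.6
```

Run:
```python
from w3 import *
p,R=cur();P,RR=tgt();plan(p,R,P+[0,0,.08],RR,.3)
```

```text
t 20.375 p [ 0.5298 -0.0603  0.1469] z [-0.546  0.122 -0.829] y [ 0.332 -0.876 -0.349] q [-0.29  0.4   1.67 -0.04  1.66  0.84] op 0.705 F [ 1.3  0.1 -1.7]
4 rows
[-0.109, 1.375, 1.035, 0.012, -0.071, 0.154, 0.3]
[0.177, 1.383, 1.016, 0.012, -0.071, 0.154, 0.3]
[0.458, 1.346, 0.977, 0.012, -0.071, 0.154, 0.3]
[0.727, 1.266, 0.918, 0.012, -0.071, 0.154, 0.3]
```

{"method": "send_rows", "body": {"series": [[[-0.1, 1.38, 1.03, 0.012, -0.071, 0.154, 0.3], [0.18, 1.38, 1.02, 0.012, -0.071, 0.154, 0.3], [0.46, 1.35, 0.98, 0.012, -0.071, 0.154, 0.3], [0.73, 1.27, 0.92, 0.012, -0.071, 0.154, 0.3], [0, 0, 0, 0, 0, 0, 0.3]]]}}

```text
time: 21.0
eef_pos: [0.5214, -0.1054, 0.0926]
tcp_rot: [0.903, -0.065, -0.423, -0.033]
contact_force: [-0.7, 0.5, -0.6]
opening: 0.708
finger_force: 44.6
```

Run:
```python
from w3 import *
p,R=cur();P,RR=tgt();plan(p,R,P,RR,.3,4);boss(p,R,fr(TRAY,(-44,-94,26+15))+p-P)
```

```text
t 21.0 p [ 0.5214 -0.1054  0.0926] z [-0.76   0.116 -0.64 ] y [-0.146 -0.989 -0.005] q [-0.33  0.63  1.56 -0.14  1.82  1.42] op 0.708 F [-0.7  0.5 -0.6]
4 rows
[1.495, 0.009, 1.223, 0.0, 0.001, 0.002, 0.3] x 4
expect boss px 275.5 330.1
yellow [ 86.9 157.6] [34, 130, 107, 58, 4231]
yellow [517.7 229.2] [458, 194, 102, 61, 844]
yellow [278.2 336.7] [221, 323, 116, 34, 2425]
```

{"method": "send_rows", "body": {"series": [[[1.5, 0, 1.22, 0, 0, 0, 0.3], [1.5, 0, 1.22, 0, 0, 0, 0.3], [1.5, 0, 1.22, 0, 0, 0, 0.3], [1.5, 0, 1.22, 0, 0, 0, 0.3], [0, 0, 0, 0, 0, 0, 0.3]]]}}

```text
time: 21.68
eef_pos: [0.5209, -0.1043, 0.0136]
tcp_rot: [0.902, -0.065, -0.425, -0.033]
contact_force: [-0.4, 0.7, -1.0]
opening: 0.707
finger_force: 44.6
```

Run:
```python
from w3 import *
p,R=cur();P,RR=tgt();plan(p,R,P,RR,.3)
```

```text
t 21.675 p [ 0.5209 -0.1043  0.0136] z [-0.763  0.115 -0.637] y [-0.145 -0.989 -0.004] q [-0.32  0.74  1.55 -0.14  1.72  1.43] op 0.707 F [-0.4  0.7 -1. ]
1 rows
[-0.049, 0.093, -0.218, 0.002, 0.008, 0.008, 0.3]
```

{"method": "send_rows", "body": {"series": [[[0, 0, 0, 0, 0, 0, 0.7], [0, 0, 0, 0, 0, 0, 0.7], [0, 0, 0, 0, 0, 0, 0.7], [0, 0, -4, 0, 0, 0, 0.7], [0, 0, -5, 0, 0, 0, 0.7], [0, 0, -5, 0, 0, 0, 0.7], [0, 0, 0, 0, 0, 0, 1], [2.5, 0, -5, 0, -0.1, 0, 1], [0, 0, -6, 0, -0.1, 0, 1], [0, 0, 0, 0, 0, 0, 1]]]}}

```text
time: 22.92
eef_pos: [0.7278, -0.1362, 0.1428]
tcp_rot: [0.859, -0.062, -0.507, -0.038]
contact_force: [-0.3, -0.9, 1.2]
opening: 0.998
finger_force: 0.0
```

```bash
cat > mo.py <<'E'
from w3 import *
def mp(m,back=0,s=80):
    sg=1 if m=='A' else -1
    a=sg*ey(BIN)*np.sin(np.radians(40))+up*np.cos(np.radians(40))
    f=fr(BIN,(65 if m=='A' else -63,sg*18,17.5)); return f+a*(s/1e3+back),a
def mR(a): return Rw(-a,ex(BIN))
E
python3 - <<'E'
from mo import *
p,R=cur();g=fitg();yel();q0=ctrl.get_state()['qpos']
for m in'AB':
    P,a=mp(m);print(m,P.round(3));ikx(P,mR(a),g,q0);ikx(P+a*.1,mR(a),g,q0)
for y in(-90,-30,-10,40): 
    print('stand',y);X=fr(TRAY,(44,y,12+80));ikx(X,Rw(-up,ey(TRAY)),g,q0)
save(ctrl.read_camera('top'),'H.png',(150,130,500,310),2.25)
E
```

```text
t 22.925 p [ 0.7278 -0.1362  0.1428] z [-0.866  0.128 -0.483] y [-0.145 -0.989 -0.004] q [-0.28  1.14  0.67 -0.17  2.38  1.38] op 0.998 F [-0.3 -0.9  1.2]
g [0.24  0.    0.443 0.021 0.572 0.249 0.101] 0.0
yel [320.  144.6] 611
yel [447.5 206.6] 34
yel [432.  221.7] 34
yel [406.6 266.8] 55
yel [ 38.3 272.4] 30
yel [451.9 283.8] 34
pocket 94 [282.2 218.5]
pocket 0 [319.  227.1]
pocket -94 [356.1 235.8]
A [ 0.599 -0.266  0.079]
ik [-0.33  0.47  1.76 -0.84  1.04  0.42]
ik None
ik [-0.23  0.38  1.71 -0.76  1.19  0.38]
ik None
B [ 0.44  -0.368  0.079]
ik [-1.07  0.48  1.74  0.46  1.48 -0.99]
ik [-1.07  0.48  1.74  0.46  1.48  2.15]
ik [-1.14  0.46  1.6   0.42  1.64 -0.97]
ik [-1.14  0.46  1.6   0.42  1.64  2.17]
stand -90
ik [-0.35  0.32  1.8  -0.    1.02 -1.76]
ik [-0.35  0.32  1.8  -0.    1.02  1.38]
stand -30
ik [-0.25  0.32  1.8  -0.    1.02 -1.67]
ik [-0.25  0.32  1.8  -0.    1.02  1.47]
stand -10
ik [-0.22  0.33  1.8  -0.    1.02 -1.64]
ik [-0.22  0.33  1.8  -0.    1.02  1.51]
stand 40
ik [-0.14  0.34  1.78  0.    1.02 -1.56]
ik [-0.14  0.34  1.78 -0.    1.02  1.59]
```

View pics/H.png

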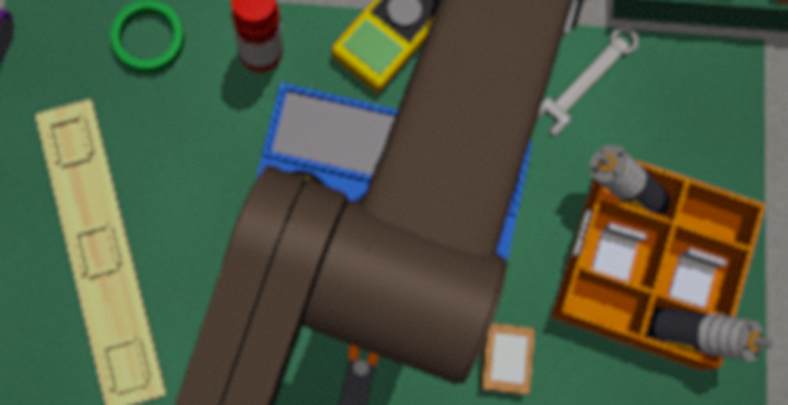

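The top view shows the arm hiding the tray, with the bin and motors undisturbed. The two motors are at about (622,180) and (705,330). Going to motor A next, and I'll check the wheels once the arm is clear.

Run:
```python
from mo import *
p,R=cur();P,a=mp('A',.2);P2=P+[0.03,.0,.08]
p,R=plan(p,R,p+[-.06,.02,.16],R,1)
p,R=plan(p,R,P2,mR(a),1);p,R=plan(p,R,mp('A',.1)[0],R,1)
```

```text
t 23.025 p [ 0.7257 -0.1356  0.1446] z [-0.867  0.129 -0.482] y [-0.145 -0.989 -0.004] q [-0.28  1.14  0.69 -0.17  2.38  1.38] op 0.998 F [ 0.  -0.8 -0. ]
3 rows
[-5.672, -0.392, -0.749, 0.0, 0.0, 0.0, 1] x 3
9 rows
[-0.072, 0.293, -0.041, -0.126, 0.033, -0.103, 1]
[-0.101, 0.287, -0.007, -0.126, 0.033, -0.103, 1]
[-0.13, 0.274, 0.024, -0.126, 0.033, -0.103, 1]
[-0.159, 0.254, 0.053, -0.126, 0.033, -0.103, 1]
[-0.186, 0.228, 0.077, -0.126, 0.033, -0.103, 1]
[-0.211, 0.196, 0.098, -0.126, 0.033, -0.103, 1]
[-0.233, 0.16, 0.113, -0.126, 0.033, -0.103, 1]
[-0.251, 0.12, 0.122, -0.126, 0.033, -0.103, 1]
[-0.265, 0.078, 0.126, -0.126, 0.033, -0.103, 1]
3 rows
[1.519, -0.967, 5.54, 0.0, 0.0, 0.0, 1] x 3
```

{"method": "send_rows", "body": {"series": [[[-5.6, -0.4, -0.75, 0, 0, 0, 1], [-5.6, -0.4, -0.75, 0, 0, 0, 1], [-5.6, -0.4, -0.75, 0, 0, 0, 1], [0, 0, 0, 0, 0, 0, 1]]]}}

```text
time: 23.52
eef_pos: [0.6654, -0.1147, 0.3143]
tcp_rot: [0.862, -0.062, -0.502, -0.037]
contact_force: [-0.5, 0.2, 0.6]
opening: 1.002
finger_force: 0.0
```

{"method": "send_rows", "body": {"series": [[[-0.07, 0.29, 0, -0.126, 0.033, -0.103, 1], [-0.1, 0.29, 0, -0.126, 0.033, -0.103, 1], [-0.13, 0.27, 0, -0.126, 0.033, -0.103, 1], [-0.16, 0.25, 0.05, -0.126, 0.033, -0.103, 1], [-0.19, 0.23, 0.08, -0.126, 0.033, -0.103, 1], [-0.21, 0.2, 0.1, -0.126, 0.033, -0.103, 1], [-0.23, 0.16, 0.11, -0.126, 0.033, -0.103, 1], [-0.25, 0.12, 0.12, -0.126, 0.033, -0.103, 1], [-0.27, 0.08, 0.13, -0.126, 0.033, -0.103, 1], [0, 0, 0, 0, 0, 0, 1]]]}}

```text
time: 24.78
eef_pos: [0.6599, -0.141, 0.3123]
tcp_rot: [0.745, 0.573, -0.271, 0.209]
contact_force: [0.1, 1.4, -0.5]
opening: 0.997
finger_force: 0.0
```

Run:
```python
from mo import *
p,R=cur();P,a=mp('A',.1);fitg();plan(p,R,P,mR(a),1,4)
```

```text
t 24.775 p [ 0.6599 -0.141   0.3123] z [-0.164 -0.623 -0.765] y [ 0.967 -0.256  0.001] q [-0.12  0.33  1.48 -0.7   1.47  0.26] op 0.997 F [ 0.1  1.4 -0.5]
g [0.24  0.    0.443 0.021 0.572 0.249 0.101] 0.0
4 rows
[1.146, -0.672, 4.162, -0.0, 0.0, -0.0, 1] x 4
```

{"method": "send_rows", "body": {"series": [[[1.15, -0.67, 4.15, 0, 0, 0, 1], [1.15, -0.67, 4.15, 0, 0, 0, 1], [1.15, -0.67, 4.15, 0, 0, 0, 1], [1.15, -0.67, 4.15, 0, 0, 0, 1], [0, 0, 0, 0, 0, 0, 1], [0, 0, 0, 0, 0, 0, 1]]]}}

```text
time: 25.52
eef_pos: [0.62, -0.2041, 0.1572]
tcp_rot: [0.745, 0.572, -0.271, 0.211]
contact_force: [0.7, -0.2, 0.4]
opening: 0.998
finger_force: 0.0
```

```bash
cat >> mo.py <<'E'
def wp(p,R,X,w):
    HE=np.array(w['hand_eye']);Y=R.T@(X-p);Y=HE[:3,:3].T@(Y-HE[:3,3]);return (w['fx']*Y[0]/Y[2]+w['cx']).round(1),(w['fy']*Y[1]/Y[2]+w['cy']).round(1)
E
python3 - <<'E'
from mo import *
p,R=cur();w=ctrl.read_camera('wrist');save(w,'I.png');yel()
for s in(142,120,78,0): print(s,wp(p,R,mp('A',0,s)[0],w))
plan(p,R,mp('A')[0],mR(mp('A')[1]),1,4)
E
```

```text
t 25.525 p [ 0.62   -0.2041  0.1572] z [-0.162 -0.624 -0.765] y [ 0.967 -0.256  0.004] q [-0.23  0.39  1.7  -0.76  1.2   0.38] op 0.998 F [ 0.7 -0.2  0.4]
yel [315.2 136.4] 303
yel [447.1 206.4] 37
yel [282.5 216.8] 319
yel [431.9 221.7] 35
yel [361.3 236.6] 105
yel [406.6 267.2] 53
yel [ 38.3 272.4] 30
yel [452.4 284.1] 36
pocket 94 [282.2 218.5]
pocket 0 [319.  227.1]
pocket -94 [356.1 235.8]
142 (np.float64(272.7), np.float64(242.9))
120 (np.float64(273.2), np.float64(231.2))
78 (np.float64(274.1), np.float64(214.4))
0 (np.float64(275.1), np.float64(194.1))
4 rows
[0.017, -0.113, 2.548, 0.001, 0.001, -0.001, 1] x 4
```

View pics/I.png

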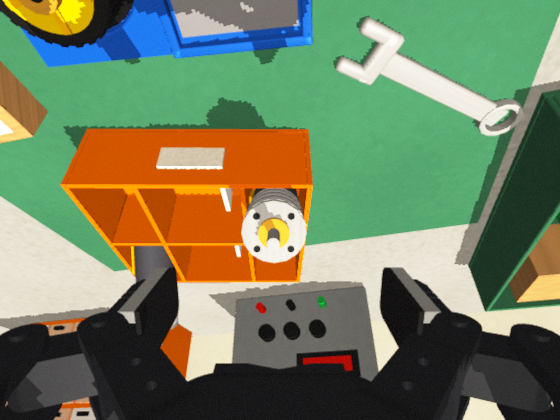

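The motor A face shows at (274,228) against a predicted (273,231), and the fingers straddle it. Advancing now.

{"method": "send_rows", "body": {"series": [[[0, -0.1, 3.4, 0, 0, 0, 1], [0, -0.15, 3.4, 0, 0, 0, 1], [0, -0.2, 3.3, 0, 0, 0, 1], [0, 0, 0, 0, 0, 0, 1], [0, 0, 0, 0, 0, 0, -0.3], [0, 0, 0, 0, 0, 0, -0.3], [0, 0, 0, 0, 0, 0, -0.3], [0, 0, 0, 0, 0, 0, -0.3], [0, 0, 0, 0, 0, 0, -0.3], [0, 0, 0, 0, 0, 0, -0.3]]], "force": 80}}

```text
time: 26.88
eef_pos: [0.5999, -0.2655, 0.0806]
tcp_rot: [0.744, 0.573, -0.27, 0.211]
contact_force: [0.1, 4.2, 5.6]
opening: 0.472
finger_force: 79.9
```

Run:
```python
from mo import *
p,R=cur();P0,a=mp('A',0,0);rel=R.T@(P0-p);print('foot in tool',rel.round(4),'axis',(R.T@a).round(3))
g=fitg();q0=ctrl.get_state()['qpos']
Rv=Rw(-up,ex(BIN));T=fr(TRAY,(46,-85,12));P=T-Rv@rel+[0,0,.003];print('P',P.round(4));ikx(P,Rv,g,q0)
json.dump([P.tolist(),Rv.tolist()],open('tgt.json','w'))
L=p+a*.10
plan(p,R,L,R,-.3);plan(L,R,P+[0,0,.1],Rv,-.3)
```

```text
t 26.875 p [ 0.5999 -0.2655  0.0806] z [-0.16  -0.624 -0.765] y [ 0.967 -0.254  0.005] q [-0.33  0.47  1.76 -0.84  1.04  0.42] op 0.472 F [0.1 4.2 5.6]
foot in tool [ 0.0008 -0.0009  0.0818] axis [-0.002  0.004 -1.   ]
g [0.24  0.    0.443 0.021 0.572 0.249 0.101] 0.0
P [ 0.6173 -0.1103  0.0968]
ik [-0.34  0.32  1.79 -0.    1.03 -0.08]
ik None
2 rows
[-0.01, 0.021, -5.0, 0.0, 0.0, 0.0, -0.3] x 2
4 rows
[1.085, -0.563, -2.213, 0.001, 0.175, -0.0, -0.3]
[1.454, -0.565, -1.989, 0.001, 0.175, -0.0, -0.3]
[1.779, -0.567, -1.705, 0.001, 0.175, -0.0, -0.3]
[2.049, -0.568, -1.368, 0.001, 0.175, -0.0, -0.3]
```

{"method": "send_rows", "body": {"series": [[[0, 0, -2, 0, 0, 0, -0.3], [0, 0, -2.5, 0, 0, 0, -0.3], [0, 0, -2.5, 0, 0, 0, -0.3], [0, 0, -3, 0, 0, 0, -0.3], [0, 0, 0, 0, 0, 0, -0.3]]]}}

```text
time: 27.5
eef_pos: [0.6158, -0.2024, 0.1562]
tcp_rot: [0.745, 0.573, -0.269, 0.211]
contact_force: [0.3, -0.3, -2.4]
opening: 0.472
finger_force: 83.1
```

{"method": "send_rows", "body": {"series": [[[1.08, -0.56, -2.2, 0, 0.175, 0, -0.3], [1.45, -0.57, -2.0, 0, 0.175, 0, -0.3], [1.78, -0.57, -1.7, 0, 0.175, 0, -0.3], [2.05, -0.57, -1.4, 0, 0.175, 0, -0.3], [0, 0, 0, 0, 0, 0, -0.3], [0, 0, 0, 0, 0, 0, -0.3]]]}}

```text
time: 28.25
eef_pos: [0.6147, -0.1111, 0.1931]
tcp_rot: [0.792, 0.61, -0.001, 0.0]
contact_force: [-0.1, 0.1, -2.9]
opening: 0.474
finger_force: 82.8
```

Run:
```python
from mo import *
p,R=cur();P,RR=tgt();plan(p,R,P,RR,-.3,4)
b=ctrl.read_camera('scene');a=ctrl.read_camera('wrist')
rs=lambda im,s:cv2.resize(im[:,:,::-1],None,fx=s,fy=s,interpolation=cv2.INTER_CUBIC)
y=rs(a['img'],.7);x=rs(b['img'][150:340,180:370],2.1)
o=np.zeros((400,800,3),np.uint8);o[:x.shape[0],:x.shape[1]]=x;o[:294,405:405+392]=y;cv2.imwrite('pics/J.png',o)
```

```text
t 28.25 p [ 0.6147 -0.1111  0.1931] z [-0.002 -0.002 -1.   ] y [ 0.967 -0.256 -0.001] q [-0.34  0.21  1.74 -0.    1.19 -0.08] op 0.474 F [-0.1  0.1 -2.9]
4 rows
[0.042, 0.061, 2.408, -0.0, 0.001, -0.0, -0.3] x 4
```

View pics/J.png

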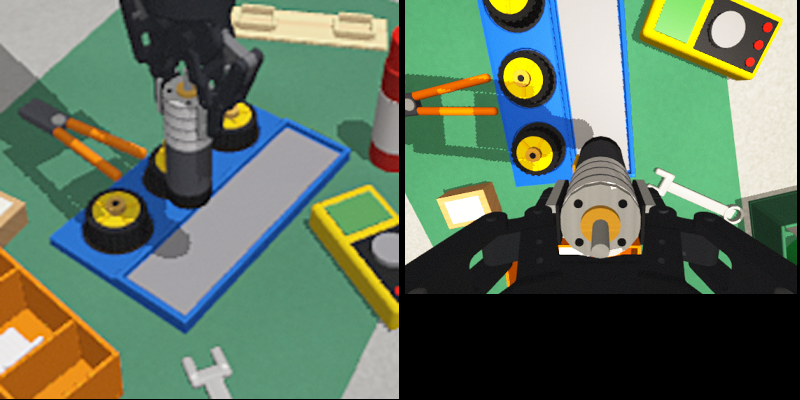

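All three wheels sit in their pockets, boss up. The motor hangs upright over the bay end at (187,190). Lowering it.

{"method": "send_rows", "body": {"series": [[[0.04, 0.06, 2.8, 0, 0, 0, -0.3], [0.04, 0.06, 2.8, 0, 0, 0, -0.3], [0.04, 0.06, 2.5, 0, 0, 0, -0.3], [0.04, 0.06, 1.2, 0, 0, 0, -0.3], [0, 0, 0, 0, 0, 0, -0.3], [0, 0, 0, 0, 0, 0, -0.3]]]}}

```text
time: 29.1
eef_pos: [0.6196, -0.1099, 0.1034]
tcp_rot: [0.792, 0.61, 0.001, 0.002]
contact_force: [0.4, 0.3, -2.7]
opening: 0.477
finger_force: 82.8
```

Run:
```python
from mo import *
p,R=cur();P,RR=tgt();plan(p,R,P,RR,-.3)
```

```text
t 29.1 p [ 0.6196 -0.1099  0.1034] z [ 0.004 -0.001 -1.   ] y [ 0.967 -0.255  0.004] q [-0.34  0.32  1.79  0.    1.03 -0.08] op 0.477 F [ 0.4  0.3 -2.7]
1 rows
[-0.101, -0.221, 0.662, 0.004, 0.0, -0.0, -0.3] x 1
```

{"method": "send_rows", "body": {"series": [[[0, -0.1, 0.35, 0.004, 0, 0, -0.3], [0, 0, 0.35, 0, 0, 0, -0.3], [0, 0, 0.1, 0, 0, 0, -0.3], [0, 0, 0.1, 0, 0, 0, -0.3], [0, 0, 0, 0, 0, 0, -0.3]]]}}

```text
time: 29.72
eef_pos: [0.6185, -0.1095, 0.0957]
tcp_rot: [0.792, 0.61, -0.0, -0.0]
contact_force: [-2.4, 1.4, 6.2]
opening: 0.476
finger_force: 83.9
```

{"method": "send_rows", "body": {"series": [[[0, 0, 0, 0, 0, 0, 0.2], [0, 0, 0, 0, 0, 0, 0.5], [0, 0, 0, 0, 0, 0, 0.6], [0, 0, 0, 0, 0, 0, 0.6], [0, 0, -3, 0, 0, 0, 0.6], [0, 0, -5, 0, 0, 0, 0.6], [0, 0, -6, 0, 0, 0, 0.6], [0, 0, -6, 0, 0, 0, 1], [0, 0, 0, 0, 0, 0, 1]]]}}

```text
time: 30.85
eef_pos: [0.6209, -0.1105, 0.3014]
tcp_rot: [0.792, 0.61, 0.003, 0.005]
contact_force: [0.3, 0.2, -0.4]
opening: 1.001
finger_force: 0.0
```

Run:
```python
from mo import *
p,R=cur();g=fitg();yel();a=mp('B')[1];RR=mR(a);q0=ctrl.get_state()['qpos']
w=ctrl.read_camera('wrist');print('shaft tip expect',wp(p,R,fr(TRAY,(46,-85,154)),w))
RR=near(R,RR);P2=mp('B',.2)[0]+[0,0,.06];ikx(P2,RR,g,q0)
p,R=plan(p,R,P2,RR,1);plan(p,R,mp('B',.1)[0],RR,1)
```

```text
t 30.85 p [ 0.6209 -0.1105  0.3014] z [ 0.012 -0.004 -1.   ] y [ 0.967 -0.255  0.012] q [-0.34  0.14  1.62  0.    1.37 -0.08] op 1.001 F [ 0.3  0.2 -0.4]
g [0.24  0.    0.443 0.021 0.572 0.249 0.101] 0.0
yel [323.8 142.8] 705
yel [449.5 207.5] 32
yel [282.6 216.8] 321
yel [317.6 224.9] 267
yel [431.1 220.8] 49
yel [408.6 267.8] 55
yel [ 38.3 272.4] 27
yel [452.1 284. ] 38
pocket 94 [282.2 218.5]
pocket 0 [319.  227.1]
pocket -94 [356.1 235.8]
shaft tip expect (np.float64(273.0), np.float64(203.0))
ik [-1.19  0.43  1.38  0.41  1.89 -0.92]
ik [-1.19  0.43  1.38  0.41  1.89  2.22]
8 rows
[-5.292, -1.365, 0.105, 0.002, 0.087, 0.0, 1]
[-5.282, -1.363, -0.355, 0.002, 0.087, 0.0, 1]
[-5.232, -1.361, -0.813, 0.002, 0.087, 0.0, 1]
[-5.142, -1.36, -1.264, 0.002, 0.087, 0.0, 1]
[-5.013, -1.36, -1.706, 0.002, 0.087, 0.0, 1]
[-4.845, -1.36, -2.135, 0.002, 0.087, 0.0, 1]
[-4.641, -1.362, -2.547, 0.002, 0.087, 0.0, 1]
[-4.402, -1.363, -2.94, 0.002, 0.087, 0.0, 1]
3 rows
[-1.286, 0.0, 4.865, 0.0, 0.0, 0.0, 1] x 3
```

{"method": "send_rows", "body": {"series": [[[-5.3, -1.36, 0.1, 0, 0.087, 0, 1], [-5.28, -1.36, -0.36, 0, 0.087, 0, 1], [-5.23, -1.36, -0.8, 0, 0.087, 0, 1], [-5.14, -1.36, -1.26, 0, 0.087, 0, 1], [-5.0, -1.36, -1.7, 0, 0.087, 0, 1], [-4.85, -1.36, -2.14, 0, 0.087, 0, 1], [-4.64, -1.36, -2.55, 0, 0.087, 0, 1], [-4.4, -1.36, -2.94, 0, 0.087, 0, 1], [0, 0, 0, 0, 0, 0, 1]]]}}

```text
time: 32.08
eef_pos: [0.4013, -0.4939, 0.2783]
tcp_rot: [0.747, 0.569, 0.271, -0.212]
contact_force: [0.3, 0.3, -0.1]
opening: 0.994
finger_force: 0.0
```

Run:
```python
from mo import *
p,R=cur();P,a=mp('B',.1);RR=near(R,mR(a));plan(p,R,P,RR,1,4)
```

```text
t 32.075 p [ 0.4013 -0.4939  0.2783] z [ 0.163  0.626 -0.763] y [ 0.965 -0.262 -0.008] q [-1.2   0.44  1.4   0.41  1.88 -0.92] op 0.994 F [ 0.3  0.3 -0.1]
4 rows
[-0.697, 0.148, 3.438, -0.0, -0.001, -0.003, 1]
[-0.693, 0.144, 3.439, -0.0, -0.001, -0.003, 1]
[-0.689, 0.141, 3.44, -0.0, -0.001, -0.003, 1]
[-0.684, 0.138, 3.441, -0.0, -0.001, -0.003, 1]
```

{"method": "send_rows", "body": {"series": [[[-0.69, 0.14, 3.44, 0, 0, -0.003, 1], [-0.69, 0.14, 3.44, 0, 0, -0.003, 1], [-0.69, 0.14, 3.44, 0, 0, -0.003, 1], [-0.69, 0.14, 3.44, 0, 0, -0.003, 1], [0, 0, 0, 0, 0, 0, 1], [0, 0, 0, 0, 0, 0, 1]]]}}

```text
time: 32.83
eef_pos: [0.4275, -0.4276, 0.1621]
tcp_rot: [0.741, 0.578, 0.271, -0.207]
contact_force: [0.0, -0.5, 0.6]
opening: 0.998
finger_force: 0.0
```

Run:
```python
from mo import *
p,R=cur();w=ctrl.read_camera('wrist');save(w,'K.png')
for s in(142,120,0): print(s,wp(p,R,mp('B',0,s)[0],w))
plan(p,R,mp('B')[0],near(R,mR(mp('B')[1])),1,3)
```

```text
t 32.825 p [ 0.4275 -0.4276  0.1621] z [ 0.162  0.62  -0.767] y [ 0.969 -0.246  0.006] q [-1.13  0.46  1.6   0.43  1.65 -0.97] op 0.998 F [ 0.  -0.5  0.6]
142 (np.float64(275.0), np.float64(255.1))
120 (np.float64(275.4), np.float64(242.5))
0 (np.float64(276.9), np.float64(201.8))
3 rows
[-0.216, -0.104, 3.439, -0.0, 0.001, 0.004, 1]
[-0.219, -0.104, 3.439, -0.0, 0.001, 0.004, 1]
[-0.221, -0.104, 3.439, -0.0, 0.001, 0.004, 1]
```

View pics/K.png

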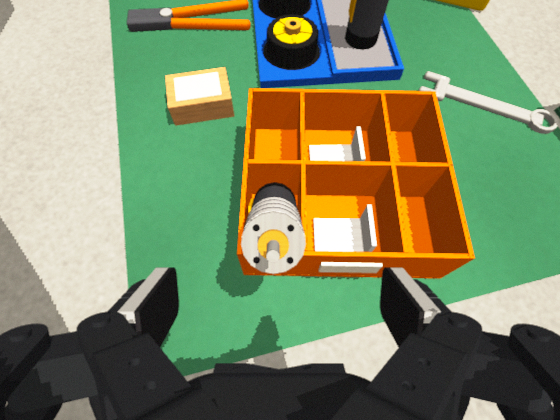

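The motor B face is at (274,241), matching the prediction of (275,242). Motor A stands upright in the bay at (368,25).

{"method": "send_rows", "body": {"series": [[[-0.22, -0.1, 3.45, 0, 0, 0.004, 1], [-0.22, -0.1, 3.45, 0, 0, 0.004, 1], [-0.22, -0.1, 3.4, 0, 0, 0.004, 1], [0, 0, 0, 0, 0, 0, 1], [0, 0, 0, 0, 0, 0, -0.3], [0, 0, 0, 0, 0, 0, -0.3], [0, 0, 0, 0, 0, 0, -0.3], [0, 0, 0, 0, 0, 0, -0.3], [0, 0, 0, 0, 0, 0, -0.3], [0, 0, 0, 0, 0, 0, -0.3]]]}}

```text
time: 34.12
eef_pos: [0.4404, -0.3696, 0.0799]
tcp_rot: [0.745, 0.574, 0.27, -0.207]
contact_force: [-0.6, -4.3, 6.1]
opening: 0.474
finger_force: 80.0
```

Run:
```python
from mo import *
p,R=cur();P0,a=mp('B',0,0);rel=R.T@(P0-p);print('foot in tool',rel.round(4),'axis',(R.T@a).round(3))
g=fitg();q0=ctrl.get_state()['qpos']
Rv=near(R,Rw(-up,ex(BIN)));T=fr(TRAY,(46,25,12));P=T-Rv@rel+[0,0,.003];print('P',P.round(4));ikx(P,Rv,g,q0)
json.dump([P.tolist(),Rv.tolist()],open('tgt.json','w'))
L=p+a*.10;M=np.array([.46,-.32,.32]);N=np.array([.52,.06,.32])
plan(p,R,L,R,-.3);plan(L,R,M,Rv,-.3);plan(M,Rv,N,Rv,-.3);plan(N,Rv,P+[0,0,.1],Rv,-.3)
```

```text
t 34.125 p [ 0.4404 -0.3696  0.0799] z [ 0.165  0.618 -0.769] y [ 0.967 -0.256  0.001] q [-1.07  0.48  1.73  0.46  1.48 -0.99] op 0.474 F [-0.6 -4.3  6.1]
foot in tool [ 0.001  -0.0009  0.082 ] axis [-0.004  0.002 -1.   ]
g [0.24  0.    0.443 0.021 0.572 0.249 0.101] 0.0
P [ 0.634  -0.0018  0.097 ]
ik [-0.16  0.34  1.78  0.    1.03  0.09]
ik None
2 rows
[-0.021, 0.009, -5.0, 0.0, 0.0, 0.0, -0.3] x 2
4 rows
[4.868, 0.159, -1.268, 0.0, -0.173, -0.0, -0.3]
[4.576, 0.159, -2.089, 0.0, -0.173, -0.0, -0.3]
[4.146, 0.159, -2.848, 0.0, -0.173, -0.0, -0.3]
[3.592, 0.159, -3.521, 0.0, -0.173, -0.0, -0.3]
7 rows
[5.468, -0.554, 0.0, 0.0, 0.0, 0.0, -0.3] x 7
3 rows
[-1.024, 4.199, 4.101, 0.0, 0.0, 0.0, -0.3] x 3
```

{"method": "send_rows", "body": {"series": [[[0, 0, -2, 0, 0, 0, -0.3], [0, 0, -2.5, 0, 0, 0, -0.3], [0, 0, -2.5, 0, 0, 0, -0.3], [0, 0, -3, 0, 0, 0, -0.3], [4.87, 0.16, -1.27, 0, -0.173, 0, -0.3], [4.58, 0.16, -2.1, 0, -0.173, 0, -0.3], [4.15, 0.16, -2.85, 0, -0.173, 0, -0.3], [3.6, 0.16, -3.52, 0, -0.173, 0, -0.3], [0, 0, 0, 0, 0, 0, -0.3]]]}}

```text
time: 35.25
eef_pos: [0.462, -0.3159, 0.3247]
tcp_rot: [0.79, 0.612, 0.002, 0.002]
contact_force: [0.8, 0.2, -3.2]
opening: 0.472
finger_force: 81.6
```

{"method": "send_rows", "body": {"series": [[[5.47, -0.55, 0, 0, 0, 0, -0.3], [5.47, -0.55, 0, 0, 0, 0, -0.3], [5.47, -0.55, 0, 0, 0, 0, -0.3], [5.47, -0.55, 0, 0, 0, 0, -0.3], [5.47, -0.55, 0, 0, 0, 0, -0.3], [5.47, -0.55, 0, 0, 0, 0, -0.3], [5.47, -0.55, 0, 0, 0, 0, -0.3], [0, 0, 0, 0, 0, 0, -0.3]]]}}

```text
time: 36.25
eef_pos: [0.5196, 0.0636, 0.3182]
tcp_rot: [0.791, 0.612, -0.001, -0.004]
contact_force: [-0.3, 0.8, -3.1]
opening: 0.474
finger_force: 81.4
```

Run:
```python
from mo import *
p,R=cur();P,RR=tgt();plan(p,R,P+[0,0,.1],RR,-.3,4)
```

```text
t 36.25 p [0.5196 0.0636 0.3182] z [-0.006  0.006 -1.   ] y [ 0.968 -0.251 -0.008] q [-0.07 -0.11  1.84  0.01  1.41  0.18] op 0.474 F [-0.3  0.8 -3.1]
4 rows
[-0.877, 3.201, 3.002, -0.002, -0.001, 0.001, -0.3] x 4
```

{"method": "send_rows", "body": {"series": [[[-0.9, 3.2, 3.0, -0.002, 0, 0.001, -0.3], [-0.9, 3.2, 3.0, -0.002, 0, 0.001, -0.3], [-0.9, 3.2, 3.0, -0.002, 0, 0.001, -0.3], [-0.9, 3.2, 3.0, -0.002, 0, 0.001, -0.3], [0, 0, 0, 0, 0, 0, -0.3], [0, 0, 0, 0, 0, 0, -0.3]]]}}

```text
time: 37.0
eef_pos: [0.6344, -0.0072, 0.1996]
tcp_rot: [0.794, 0.608, 0.003, 0.0]
contact_force: [0.3, 0.5, -2.3]
opening: 0.472
finger_force: 82.2
```

Run:
```python
from mo import *
p,R=cur();P,RR=tgt();plan(p,R,P,RR,-.3,5)
```

```text
t 37.0 p [ 0.6344 -0.0072  0.1996] z [ 0.004  0.003 -1.   ] y [ 0.965 -0.261  0.003] q [-0.17  0.22  1.71  0.    1.2   0.09] op 0.472 F [ 0.3  0.5 -2.3]
5 rows
[0.094, -0.042, 2.054, 0.001, -0.001, -0.001, -0.3] x 5
```

{"method": "send_rows", "body": {"series": [[[0.1, 0, 2.8, 0, 0, 0, -0.3], [0.1, 0, 2.8, 0, 0, 0, -0.3], [0.1, 0, 2.5, 0, 0, 0, -0.3], [0.1, 0, 1.6, 0, 0, 0, -0.3], [0, 0, 0, 0, 0, 0, -0.3], [0, 0, 0.3, 0, 0, 0, -0.3], [0, 0, 0.1, 0, 0, 0, -0.3], [0, 0, 0, 0, 0, 0, -0.3]]]}}

```text
time: 38.0
eef_pos: [0.6373, -0.0018, 0.1005]
tcp_rot: [0.793, 0.609, 0.004, 0.002]
contact_force: [-0.0, -0.2, -2.6]
opening: 0.474
finger_force: 82.2
```

{"method": "send_rows", "body": {"series": [[[0, 0, 0.25, 0, 0, 0, -0.3], [0, 0, 0.2, 0, 0, 0, -0.3], [0, 0, 0.1, 0, 0, 0, -0.3], [0, 0, 0, 0, 0, 0, -0.3]]]}}

```text
time: 38.5
eef_pos: [0.6369, -0.0016, 0.0946]
tcp_rot: [0.793, 0.609, 0.003, 0.001]
contact_force: [-0.9, -0.2, -0.7]
opening: 0.473
finger_force: 82.6
```

{"method": "send_rows", "body": {"series": [[[0, 0, 0.1, 0, 0, 0, -0.3], [0, 0, 0, 0, 0, 0, -0.3]]]}}

```text
time: 38.75
eef_pos: [0.6371, -0.0016, 0.0946]
tcp_rot: [0.793, 0.609, 0.004, 0.001]
contact_force: [-3.7, 1.0, 6.1]
opening: 0.47
finger_force: 83.2
```

{"method": "send_rows", "body": {"series": [[[0, 0, 0, 0, 0, 0, 0.2], [0, 0, 0, 0, 0, 0, 0.5], [0, 0, 0, 0, 0, 0, 0.6], [0, 0, 0, 0, 0, 0, 0.6], [0, 0, -3, 0, 0, 0, 0.6], [0, 0, -5, 0, 0, 0, 0.6], [0, 0, -6, 0, 0, 0, 0.6], [0, 0, -6, 0, 0, 0, 1], [0, 0, -5, 0, 0, 0, 1], [0, 0, 0, 0, 0, 0, 1]]]}}

```text
time: 40.0
eef_pos: [0.6372, -0.0026, 0.3505]
tcp_rot: [0.793, 0.609, 0.008, 0.006]
contact_force: [0.7, -0.4, 0.2]
opening: 1.0
finger_force: 0.0
```

{"method": "send_rows", "body": {"series": [[[-5.5, 0, 0, 0, 0, 0, 1], [-5.5, 0, 0, 0, 0, 0, 1], [-5.5, 0, 0, 0, 0, 0, 1], [-5.5, 0, 0, 0, 0, 0, 1], [-5.5, 0, 0, 0, 0, 0, 1], [-5.5, 0, 0, 0, 0, 0, 1], [0, 0, 0, 0, 0, 0, 1], [0, 0, 0, 0, 0, 0, 1]]]}}

```text
time: 41.0
eef_pos: [0.5494, -0.3208, 0.3404]
tcp_rot: [0.794, 0.608, 0.004, 0.0]
contact_force: [0.5, 0.4, 0.7]
opening: 1.0
finger_force: 0.0
```

Run:
```python
from mo import *
cur();yel()
a=ctrl.read_camera('top');b=ctrl.read_camera('scene')
rs=lambda im,s:cv2.resize(im[:,:,::-1],None,fx=s,fy=s,interpolation=cv2.INTER_CUBIC)
o=np.zeros((600,800,3),np.uint8);x=rs(a['img'][130:310,160:500],1.6);y=rs(b['img'][100:330,150:450],1.3);o[:x.shape[0],:x.shape[1]]=x;o[295:295+y.shape[0],:y.shape[1]]=y;cv2.imwrite('pics/L.png',o[:,:560])
```

```text
t 41.0 p [ 0.5494 -0.3208  0.3404] z [ 0.006  0.004 -1.   ] y [ 0.966 -0.26   0.004] q [-0.69  0.14  1.55  0.01  1.45 -0.43] op 1.0 F [0.5 0.4 0.7]
yel [323.8 142.7] 688
yel [319.3 180. ] 28
yel [364.8 190.8] 29
yel [443.3 204.8] 36
yel [282.6 216.9] 314
yel [319.2 225.7] 323
yel [357.2 233.1] 327
yel [ 38.3 272.4] 27
pocket 94 [282.2 218.5]
pocket 0 [319.  227.1]
pocket -94 [356.1 235.8]
```

View pics/L.png

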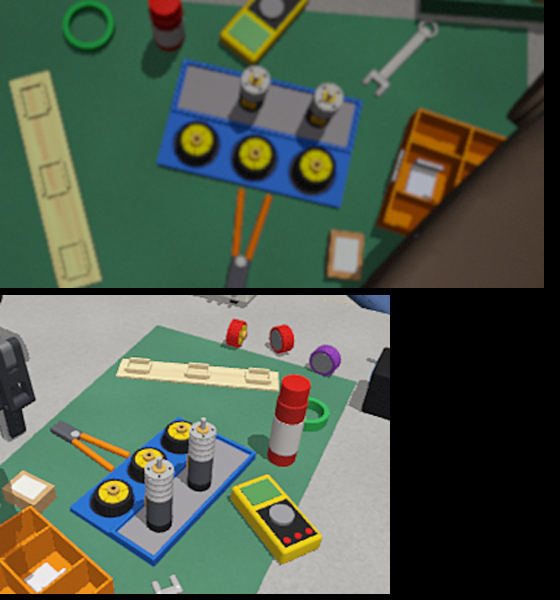

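Both motors stand upright in the bay, at (254,88) and (326,105) in the top crop. All three wheels lie in pockets with the boss up, at (197,142), (255,157) and (316,167). The bystanders I can see are in place. Handing in.

```bash
python3 -c "
from plant import ctrl
print(ctrl.sign_off())"
```

```text
the job is handed in; nothing more can be done
None
```

I stood both gearmotors upright in the bay and laid all three wheels boss up in their pockets, as the last pictures showed, then handed the job in at about 41 s; no verdict came back.

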